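# Build a sieve stack on the shaker

## Robot

A 6-joint arm with a two-finger parallel gripper is mounted at the origin on the work surface. World frame = base frame: x ahead of the robot, y to its left, z up, the work surface at z = 0. Lengths are in m, angles in rad, forces in N, time in s.
With the tool pointing down it reaches from about 0.425 to 0.95 m from the base axis. Payload 3.5 kg.
Tool frame: the origin (TCP) lies at the very end of the fingers, on their centre line; the grasp point (between the pads) lies 19 mm behind it; z points along the fingers, y is the line along which they close (so a half turn about z gives the same grasp; the last joint's range is limited). The gripper opens to 85 mm and grips with 20 to 120 N. Pads are 22 mm wide; open, the fingers measure 114 mm over their backs; the gripper's body (76 mm by 85 mm) begins 54 mm behind the grasp point. The pads swing forward as they close: fully open they stand 13 mm farther back than shut.
Start: joints at [-0.15, 0.286, 1.577, -0, 1.279, -0.15], TCP at [0.675, 0, 0.231] pointing down, gripper open.
Joint ranges: [-2.77, 2.77], [-0.9, 2.22], [0.21, 2.48], [-1.53, 4.67], [0.24, 2.81], [-2.84, 2.84]. Speed limits (rad/s): [2.79, 2.79, 3.14, 3.14, 3.14, 3.14].

## Interface

Orientations are given as a unit quaternion [x, y, z, w].
In Python, from plant import get_state, read_camera, sign_off, recognise gives the robot as it stands.
- The arm moves only by the tool arm_command, never from a script. Its argument "steps" is a list of rows, each an object with "translation": the shift along the tool's x, y, z scaled (see below), a list of three; "twist": the turn, a rotation vector about the tool's x, y, z scaled (see below), a list of three; "fingers": the opening, from -1 (shut) to 1 (fully open). In form: [{"translation": [x, y, z], "twist": [rx, ry, rz], "fingers": fingers}, ...]. A call has 1 to 5 rows; each row is the pose to reach, as a shift and turn from the pose commanded when the call began, along the tool's axes at that moment; what a row does not reach only later rows make up. The controller multiplies each number of a shift by 75 cm and each number of a turn by 60 degrees. A row lasts 1/8 s, in which the tool goes at most 62.5 mm and 10.7 degrees, less where a joint would pass 70% of its speed; a pose out of reach is approached as far as the arm can. A call with a number of a shift or a turn outside -1 to 1 is refused whole. A call with a gripper value outside its range is refused whole. The fingers move at their own pace and stop on an object; "grip_force" is the grip in N (left out, the last holds). Time passes only in rows, so rows that repeat a pose let the fingers close. It gives the time, the measured TCP pose, the force, the opening and the grip force at its end, in the units of the state.
- get_state(): the state, without advancing time (a new reading comes with each control period).
- read_camera(name): name is "scene" or "side" or "wrist"; returns a dict with "pixels" (480x640x3 uint8, red, green, blue), "K" (3x3 intrinsics, pixels), "R" (3x3) and "t" (3): a world point X has camera coordinates R X + t; the wrist camera has in their place "T_tool_cam" (4x4, takes a point from camera to tool coordinates, whose origin is the TCP and whose axes are the flange's). Camera axes: x right, y down, z forward; pixel columns grow to the right and rows downward; lengths in m; the calibration is good to about 2 mm. A picture is of the moment at which its call begins: read the wrist's pose just before it. There is no depth.
- sign_off(): hands the job in; it is judged then, once.
Trained networks look in a picture, given as the dict that the camera call returned (one of the last four; its "shot" number tells which), for a name from the list of things; names that differ only in an ending like _2 or _b are one class to them, and where a whole thing is asked for, a point or a joint stands for the part that bears it (a point fixed in the world has none). Each returns a list of dicts, best first, with "conf" (0 to 1); they miss things now and then, are a little off and sometimes report something else, mostly with a low value. They report only what shows in the picture. A call takes as long as a camera call.
- recognise(picture, query): "point" ([row, column] in pixels, amid what is visible of it).
The state is a dict: "time": time; "qpos": joint angles; "dq": joint speeds; "joint_efforts": joint torques, N m; "eef_pos": TCP position; "tcp_rot": TCP orientation; "contact_force": force on the tool from outside, world axes, zero at the start; "wrist_torque": the same for the moment, N m; "opening": opening from 0.0 (shut) to 1.0 (fully open); "finger_force": force on a finger pad.
Only numpy, scipy, OpenCV 4.12 (cv2) and the standard library are available. Lean on these libraries where they do the work, as an engineer would, in place of code of your own. Each camera call takes 0.05 s, during which the arm holds its last target. There are 200 camera calls.

## Task

Build up the small sieve stack on the shaker for a particle-size test: receiving pan inside the centring ring on the shaker's plate, then on it the fine, the medium and the coarse sieve in that order from the bottom up, each nested fully home in the one below, and last the one of the two steel covers that fits, fully seated on top. Lower each part into place rather than dropping it, let go of everything, and leave the two sample jars that stand among the parts upright where they are.

Things in the scene. Friction and masses are not known exactly. Their poses are not given: they have to be found in the camera images.
- seat (a point): Centre of the round aluminium plate (110 mm wide) of the black-and-white shaker, on its top face, 84 mm above the bench; z up. Here the stack goes. A dark ring on the plate, 66 mm inside, 72 outside, 4 high, centres the pan. Fixed; place differs each start. Housing 235 x 194 mm; console 75 to 150 mm from here along the seat's -x, up to 86 mm high.
- pan: Receiving pan: plain steel cup, closed bottom, no coloured band. 60 mm outside, 54 inside diameter, 32 tall, floor 5 thick, foot tapered to 56 over 3 mm, 0.10 kg. Origin: centre of its underside, z up; in the ring it stands at the seat. All loose parts stand upright on a 3 mm thick, fixed blue-grey mat.
- sieve_fine: Steel test sieve, upright open cup. Frame 60 mm outside, 54 inside, 25 tall; mesh at its bottom; below it a skirt 50 mm wide, 10 tall (tapered to 47 at the foot) that plugs into the rim below till the frame rests on it. 35 mm tall in all, 0.09 kg. Origin: centre of underside, z up. Nested on a sieve it is 25 mm above that one's origin, on the pan 22. FINE: BLUE rim, bronze cloth.
- sieve_medium: Steel test sieve, upright open cup. Frame 60 mm outside, 54 inside, 25 tall; mesh at its bottom; below it a skirt 50 mm wide, 10 tall (tapered to 47 at the foot) that plugs into the rim below till the frame rests on it. 35 mm tall in all, 0.09 kg. Origin: centre of underside, z up. Nested on a sieve it is 25 mm above that one's origin, on the pan 22. MEDIUM: YELLOW rim, mesh 4.6 mm.
- sieve_coarse: Steel test sieve, upright open cup. Frame 60 mm outside, 54 inside, 25 tall; mesh at its bottom; below it a skirt 50 mm wide, 10 tall (tapered to 47 at the foot) that plugs into the rim below till the frame rests on it. 35 mm tall in all, 0.09 kg. Origin: centre of underside, z up. Nested on a sieve it is 25 mm above that one's origin, on the pan 22. COARSE: RED rim, mesh 9 mm.
- cover_a: Flat steel cover standing on its plug (8 mm tall); flange from 8 to 12 mm height; black round knob on top, 20 mm wide, from 12 to 34 mm height. 0.07 kg. Origin: centre of the plug's underside, z up. The smaller of two look-alikes: flange 60 mm, plug 50 (tapered to 47), like a sieve's skirt: it fits. Fully home its origin is 27 mm above the coarse sieve's.
- cover_b: Flat steel cover standing on its plug (8 mm tall); flange from 8 to 12 mm height; black round knob on top, 20 mm wide, from 12 to 34 mm height. 0.07 kg. Origin: centre of the plug's underside, z up. The larger of two look-alikes, from another set: flange 72 mm, plug 62: too wide for these sieves. Not needed.
- jar_a: Closed sample jar with white cap and grey contents, 46 mm diameter (cap 48), 62 mm tall, 0.12 kg, upright. Origin: centre of its underside. Not part of the job: it must stay standing where it is.
- jar_b: Closed sample jar with white cap and grey contents, 46 mm diameter (cap 48), 62 mm tall, 0.12 kg, upright. Origin: centre of its underside. Not part of the job: it must stay standing where it is.

How it is judged:
By the outcome, as a careful person would: the job done as asked, in the order asked, and still so for the second after the job is handed in, with the robot touching nothing.
It also fails if it takes over 109 s, if anything falls off the work surface, if the arm or the gripper's body presses on something with over 40 N, if the wrist force passes 120 N, or if a joint passes its speed limit or range.

## Working session

There is one attempt and no reset: what is moved stays moved. The work goes in short steps, Python scripts to look and compute and a tool call to move; the robot and the scene stay as the last step left them, time stands still between calls to the robot, and variables do not carry over. Pictures are saved under pics/ and viewed, at most 16 in all, crops included, and the job is handed in when it is done.

Besides the shell and the picture viewer there is one more tool, called after "Emit:" as name(argument=value, ...) on one line, values as JSON. arm_command: Moves the arm, as the interface text tells. Shifts and turns lie within -1 to 1; 1 stands for 75 cm of shift or 60 degrees of turn. Its arguments: {"type":"object","properties":{"steps":{"type":"array"},"grip_force":{"type":"number"}},"required":["steps"]}

```bash
mkdir -p pics; ls; cat > h.py <<'E'
import numpy as np, cv2
from plant import get_state, read_camera, recognise, sign_off
from scipy.spatial.transform import Rotation as Ro
def save(c,n): cv2.imwrite('pics/'+n+'.png', c['pixels'][:,:,::-1])
def cam(c, st=None):
    K=np.array(c['K'])
    if 'R' in c: return K,np.array(c['R']),np.array(c['t'])
    T=np.eye(4); T[:3,:3]=Ro.from_quat(st['tcp_rot']).as_matrix(); T[:3,3]=st['eef_pos']
    M=np.linalg.inv(T@np.array(c['T_tool_cam'])); return K,M[:3,:3],M[:3,3]
def back(c,rc,z,st=None):
    K,R,t=cam(c,st); d=R.T@np.linalg.inv(K)@np.array([rc[1],rc[0],1.]); o=-R.T@t
    return o+d*(z-o[2])/d[2]
def proj(c,X,st=None):
    K,R,t=cam(c,st); p=K@(R@np.array(X)+t); return p[:2]/p[2]  # col,row
E
python3 - <<'E'
from h import *
print({k:np.round(v,3) for k,v in get_state().items()})
H=dict(seat=.084,pan=.03,sieve_fine=.035,sieve_medium=.035,sieve_coarse=.035,cover_a=.03,jar_a=.06)
for n in ['scene','side','wrist']:
    st=get_state(); c=read_camera(n); save(c,n+'0')
    print(n, -cam(c,st)[1].T@cam(c,st)[2])
    for q in H:
        try:
            for d in recognise(c,q)[:3]: print(q,np.round(d['point']),round(d['conf'],2),np.round(back(c,d['point'],H[q],st),3))
        except Exception as e: print(q,e)
E
```

```text
pics
{'time': np.float64(0.0), 'qpos': array([-0.15 ,  0.287,  1.578, -0.   ,  1.279, -0.15 ]), 'dq': array([-0.001, -0.   , -0.   , -0.001, -0.001, -0.001]), 'joint_efforts': array([-0.0000e+00, -4.0598e+01, -2.9263e+01, -0.0000e+00,  6.0000e-03,
        0.0000e+00]), 'eef_pos': array([0.674, 0.   , 0.23 ]), 'tcp_rot': array([ 0.707,  0.707, -0.001, -0.001]), 'contact_force': array([-0.093,  0.845, -0.774]), 'wrist_torque': array([ 0.038, -0.01 , -0.025]), 'finger_force': np.float64(0.0), 'opening': np.float64(0.994)}
scene [ 1.27358145 -0.06209649  0.56508588]
seat [264. 218.] 0.74 [ 0.597 -0.182  0.084]
pan [242. 475.] 0.8 [0.495 0.338 0.03 ]
sieve_medium [274. 445.] 0.95 [0.601 0.236 0.035]
sieve_coarse [247. 331.] 0.97 [0.491 0.033 0.035]
cover_a [274. 495.] 0.66 [0.606 0.335 0.03 ]
cover_a [285. 340.] 0.57 [0.609 0.037 0.03 ]
jar_a [241. 386.] 0.77 [0.516 0.141 0.06 ]
jar_a [271. 397.] 0.71 [0.617 0.138 0.06 ]
side [ 0.10515591 -0.57025548  0.54536589]
seat [263. 340.] 0.7 [ 0.517 -0.042  0.084]
pan [212. 217.] 0.77 [0.468 0.355 0.03 ]
sieve_fine [232. 245.] 0.93 [0.472 0.226 0.035]
sieve_fine [280. 295.] 0.32 [0.463 0.02  0.035]
sieve_medium [217. 287.] 0.92 [0.578 0.226 0.035]
sieve_coarse [281. 292.] 0.56 [0.458 0.021 0.035]
cover_a [263. 339.] 0.9 [0.564 0.021 0.03 ]
cover_a [206. 262.] 0.8 [0.565 0.318 0.03 ]
jar_a [228. 313.] 0.93 [0.572 0.116 0.06 ]
jar_a [244. 270.] 0.92 [0.47  0.116 0.06 ]
wrist [0.6757435  0.06699292 0.37363386]
seat [357. 198.] 0.68 [ 0.581 -0.107  0.084]
sieve_coarse [161.  70.] 0.71 [0.478 0.038 0.035]
cover_a [156. 213.] 0.74 [0.59  0.043 0.03 ]
jar_a [ 23. 210.] 0.91 [0.601 0.133 0.06 ]
jar_a [24. 56.] 0.73 [0.498 0.132 0.06 ]
```

View pics/scene0.png

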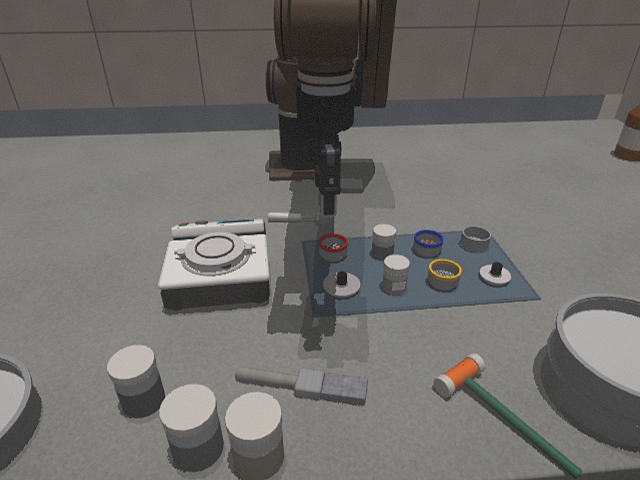

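View pics/side0.png

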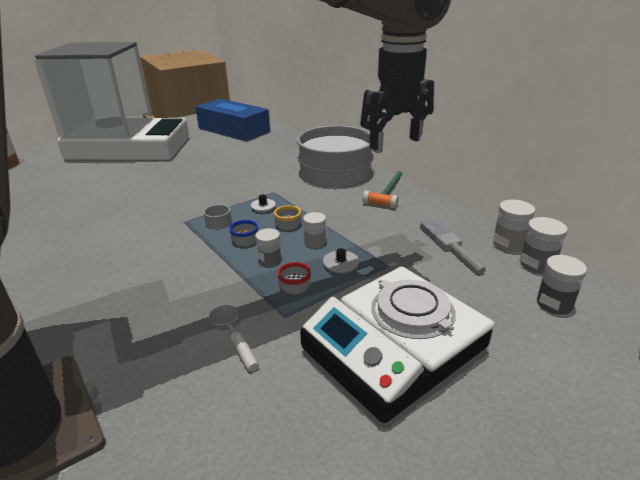

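View pics/wrist0.png

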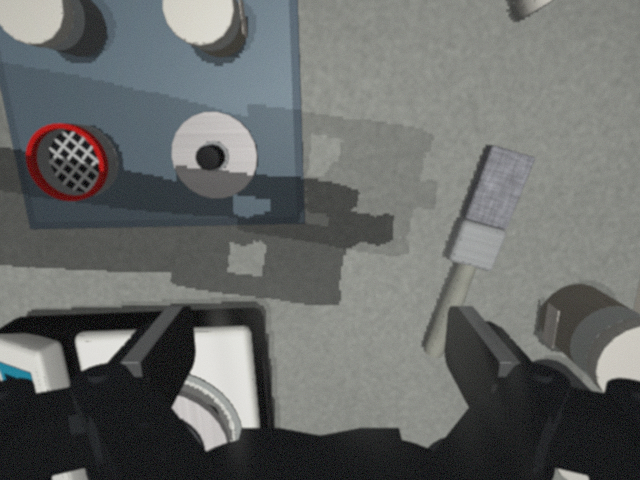

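The pictures show the shaker ring at (215,248) in scene and (414,300) in side, with the console toward the robot. In scene the parts are at red (333,243), blue (428,239), yellow (445,268) and pan (475,236). The covers are at (342,283) and (495,272), with the nearer one apparently larger, and the jars at (384,235) and (396,268). I'll look at the mat from above.

Emit:
arm_command(steps=[{"translation": [0.2, -0.2, -0.09], "twist": [0, 0, 0], "fingers": 1}, {"translation": [0.2, -0.2, -0.09], "twist": [0, 0, 0], "fingers": 1}, {"translation": [0.2, -0.2, -0.09], "twist": [0, 0, 0], "fingers": 1}, {"translation": [0.2, -0.2, -0.09], "twist": [0, 0, 0], "fingers": 1}, {"translation": [0.2, -0.2, -0.09], "twist": [0, 0, 0], "fingers": 1}])

```text
time: 1.82
eef_pos: [0.5242, 0.1517, 0.3007]
tcp_rot: [0.706, 0.708, 0.001, 0.001]
contact_force: [-0.8, -0.4, 0.3]
opening: 1.003
finger_force: 0.0
```

```bash
python3 - <<'E'
from h import *
st=get_state(); print(np.round(st['eef_pos'],4),np.round(st['tcp_rot'],4),np.round(np.abs(st['dq']).max(),4))
c=read_camera('wrist'); save(c,'w1'); np.save('w1.npy',c['pixels'])
print(c['K'],c['T_tool_cam'])
H=dict(seat=.084,pan=.03,sieve_fine=.035,sieve_medium=.035,sieve_coarse=.035,cover_a=.02,jar_a=.06)
for q in H:
    for d in recognise(c,q)[:3]: print(q,np.round(d['point']),round(d['conf'],2),np.round(back(c,d['point'],H[q],st),4))
for n,p in [('scene',(248,215)),('side',(300,414))]:
    print(n,back(read_camera(n),p,.088))
E
```

```text
[0.5242 0.1517 0.3007] [0.706  0.7082 0.0014 0.0011] 0.0474
[[420.64837162   0.         319.77466865]
 [  0.         420.64837162 240.77698467]
 [  0.           0.           1.        ]] [[ 4.94435665e-04 -9.63637970e-01 -2.67210812e-01  6.69791834e-02]
 [ 9.99999801e-01  3.71958087e-04  5.08971288e-04  7.51690831e-04]
 [-3.91072837e-04 -2.67211011e-01  9.63637963e-01 -1.42263612e-01]
 [ 0.00000000e+00  0.00000000e+00  0.00000000e+00  1.00000000e+00]]
seat [418. 300.] 0.77 [ 0.5074 -0.0656  0.084 ]
pan [  5. 256.] 0.77 [0.4689 0.3197 0.03  ]
sieve_fine [100. 270.] 0.58 [0.4799 0.2397 0.035 ]
sieve_fine [206. 390.] 0.22 [0.5955 0.1417 0.035 ]
sieve_medium [ 98. 387.] 0.87 [0.5876 0.2422 0.035 ]
sieve_coarse [299. 269.] 0.79 [0.4733 0.0424 0.035 ]
cover_a [294. 374.] 0.97 [0.5853 0.0422 0.02  ]
cover_a [  6. 382.] 0.72 [0.5815 0.3222 0.02  ]
jar_a [204. 275.] 0.85 [0.4848 0.1481 0.06  ]
jar_a [205. 394.] 0.56 [0.5944 0.1467 0.06  ]
jar_a [  2. 260.] 0.41 [0.4762 0.3144 0.06  ]
scene [ 0.55254969 -0.19008444  0.088     ]
side [ 0.54212956 -0.19339205  0.088     ]
```

View pics/w1.png

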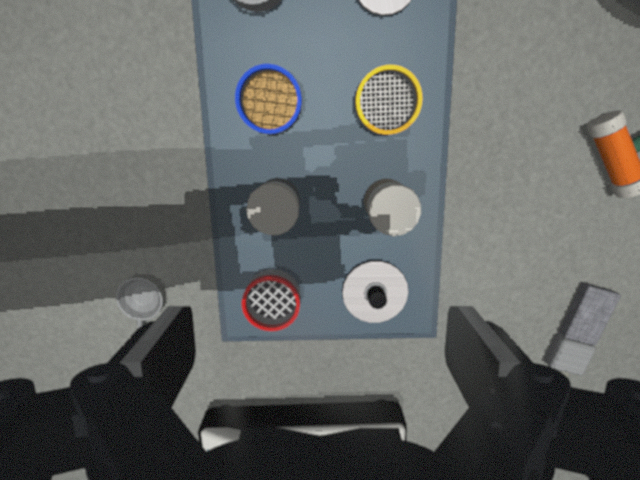

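The near cover (375,291) has a 66 px flange, which works out to about 72 mm, so it is cover_b. The far cover is the one that fits. Red is at (271,302), blue (268,100) and yellow (389,99). Next I'll move so the pan and far cover come into view.

Emit:
arm_command(steps=[{"translation": [0.18, 0, -0.03], "twist": [0, 0, 0], "fingers": 1}, {"translation": [0.18, 0, -0.03], "twist": [0, 0, 0], "fingers": 1}, {"translation": [0.18, 0, -0.03], "twist": [0, 0, 0], "fingers": 1}, {"translation": [0.18, 0, -0.03], "twist": [0, 0, 0], "fingers": 1}])

```text
time: 2.82
eef_pos: [0.525, 0.2853, 0.321]
tcp_rot: [0.707, 0.708, -0.0, 0.0]
contact_force: [-0.8, 0.3, 0.2]
opening: 1.002
finger_force: 0.0
```

```bash
cat >> h.py <<'E'
def ring(c,st,mask,z,r):
    """hull of the biggest blob of mask -> plane z -> circle centre (free radius), robust"""
    n,l,s,_=cv2.connectedComponentsWithStats(mask.astype(np.uint8),connectivity=8)
    i=1+np.argmax(s[1:,4]); ys,xs=np.where(l==i)
    h=cv2.convexHull(np.stack([xs,ys],1).astype(np.int32))[:,0]
    P=np.array([back(c,(v,u),z,st)[:2] for u,v in h])
    from scipy.optimize import least_squares as ls
    f=ls(lambda q:np.hypot(*(P-q[:2]).T)-q[2],[*P.mean(0),r],loss='soft_l1',f_scale=.0005)
    return f.x, s[i,4]
def hsv(c): return cv2.cvtColor(c['pixels'],cv2.COLOR_RGB2HSV).astype(int)
def near(c,st,X,r):  # disc mask round world point X
    u=proj(c,X,st); w=np.linalg.norm(proj(c,np.add(X,[r,0,0]),st)-u)
    yy,xx=np.mgrid[:480,:640]; return np.hypot(xx-u[0],yy-u[1])<w
def colour(c,name):
    h,s,v=np.moveaxis(hsv(c),2,0)
    if name=='blue': return (s>150)&(h>110)&(h<130)&(v>60)
    if name=='yellow': return (s>140)&(h>18)&(h<32)&(v>100)
    if name=='red': return (s>140)&((h<8)|(h>172))&(v>70)
    if name=='steel': return (s<60)
E
python3 - <<'E'
from h import *
st=get_state(); print(np.round(st['eef_pos'],4),np.round(st['tcp_rot'],4))
c=read_camera('wrist'); save(c,'w2')
for q,z in dict(pan=.03,cover_a=.02,sieve_fine=.035,sieve_medium=.035).items():
    for d in recognise(c,q)[:2]: print(q,np.round(d['point']),round(d['conf'],2),np.round(back(c,d['point'],z,st),4))
for n,X in [('blue',[.478,.24,.038]),('yellow',[.586,.241,.038])]:
    print(n,ring(c,st,colour(c,n)&near(c,st,X,.045),.038,.03))
h=hsv(c); print('mat',h[60,320], h[200,320])
for n,X,z,r in [('pan',[.475,.335,.035],.035,.03),('cov',[.583,.33,.015],.015,.03)]:
    print(n,proj(c,X,st),ring(c,st,colour(c,'steel')&near(c,st,X,.047),z,r))
E
```

```text
[0.525  0.2853 0.321 ] [ 7.066e-01  7.076e-01 -4.000e-04  1.000e-04]
pan [126. 261.] 0.79 [0.467 0.35  0.03 ]
cover_a [317. 282.] 0.61 [0.482  0.1378 0.02  ]
cover_a [131. 377.] 0.6 [0.5842 0.3457 0.02  ]
sieve_fine [234. 276.] 0.93 [0.4804 0.2408 0.035 ]
sieve_medium [234. 376.] 0.63 [0.5846 0.2412 0.035 ]
sieve_medium [127. 259.] 0.24 [0.4664 0.3494 0.035 ]
blue (array([0.47845156, 0.24130994, 0.02992103]), np.int32(509))
yellow (array([0.58880346, 0.24093382, 0.03031241]), np.int32(711))
mat [ 50  11 135] [103  56  82]
pan [268.6210636 141.9093552] (array([0.47487895, 0.33367937, 0.04636034]), np.int32(7024))
cov [374.7753882  146.23479673] (array([0.58290052, 0.32867815, 0.04639445]), np.int32(6398))
```

View pics/w2.png

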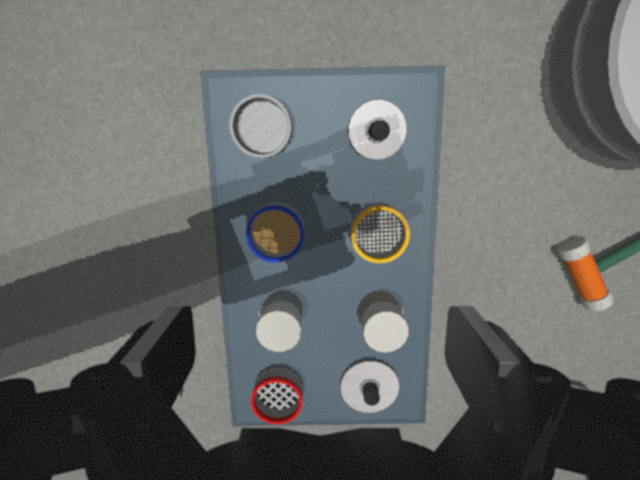

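The pan is at (261,126) and the far, smaller cover at (378,129), both clear of the jars. I'll hover over the pan and measure it close up.

Emit:
arm_command(steps=[{"translation": [0.086, -0.076, 0.19], "twist": [0, 0, 0], "fingers": 1}, {"translation": [0.086, -0.076, 0.19], "twist": [0, 0, 0], "fingers": 1}, {"translation": [0.086, -0.076, 0.19], "twist": [0, 0, 0], "fingers": 1}, {"translation": [0.086, -0.076, 0.19], "twist": [0, 0, 0], "fingers": 1}])

```text
time: 3.58
eef_pos: [0.4653, 0.3483, 0.175]
tcp_rot: [0.707, 0.707, -0.004, -0.001]
contact_force: [0.2, -0.8, -0.0]
opening: 1.002
finger_force: 0.0
```

```bash
cat > meas.py <<'E'
import sys
from h import *
def run(name,z,X,col,smax=40,R=.04):
    st=get_state(); c=read_camera('wrist'); 
    m=colour(c,col) if col!='steel' else hsv(c)[:,:,1]<smax
    f,a=ring(c,st,m&near(c,st,[*X,z],R),z,.03)
    e=np.array(st['eef_pos']); M=Ro.from_quat(st['tcp_rot']).as_matrix()
    print(name,'centre',np.round(f,4),'area',a,'tcp',np.round(e,4)); 
    d=M.T@np.array([f[0]-e[0],f[1]-e[1],0]); print(' tool-axes shift to it, units: ',np.round(d[:2]/.75,4),' z to reach tcp .005:',round((e[2]-.005)/.75,4))
    return st,c
E
python3 - <<'E'
from meas import *
st,c=run('pan',.035,[.468,.35],'steel'); save(c,'w3')
h=hsv(c); u=proj(c,[.468,.35,.035],st).astype(int); print(u,h[u[1],u[0]],h[u[1],u[0]+75:u[0]+95:6,1],h[u[1],u[0]-95:u[0]-75:6,1])
for p in [(.48,.24),(.584,.347)]: print(proj(c,[*p,.03],st))
E
```

```text
pan centre [0.4658 0.3506 0.0321] area 6474 tcp [0.4653 0.3483 0.175 ]
 tool-axes shift to it, units:  [0.003  0.0007]  z to reach tcp .005: 0.2267
[323 221] [120   3  86] [48 53 44 43] [18 16 16 40]
[338.89543245 359.73038547]
[489.7362444  224.91413268]
```

View pics/w3.png

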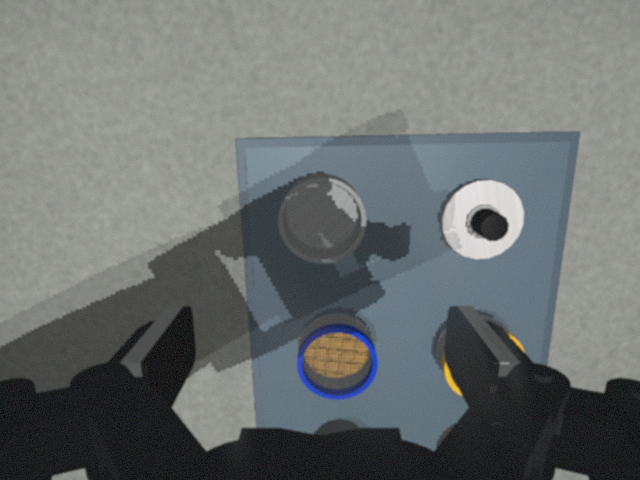

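The pan's rim is centred at (322,218), in the hand's shadow, and the fingers are clear on both sides. The segmentation picked up some shadow, so I'll go by the visible rim.

Emit:
arm_command(steps=[{"translation": [0.004, 0.003, 0.08], "twist": [0, 0, 0], "fingers": 1}, {"translation": [0.004, 0.003, 0.16], "twist": [0, 0, 0], "fingers": 1}, {"translation": [0.004, 0.003, 0.2], "twist": [0, 0, 0], "fingers": 1}, {"translation": [0.004, 0.003, 0.226], "twist": [0, 0, 0], "fingers": 1}, {"translation": [0.004, 0.003, 0.226], "twist": [0, 0, 0], "fingers": 1}])

```text
time: 4.25
eef_pos: [0.4714, 0.3522, 0.0099]
tcp_rot: [0.707, 0.707, 0.0, 0.0]
contact_force: [0.1, -0.2, 0.1]
opening: 1.002
finger_force: 0.0
```

Emit:
arm_command(steps=[{"translation": [0, 0, 0], "twist": [0, 0, 0], "fingers": -1}, {"translation": [0, 0, 0], "twist": [0, 0, 0], "fingers": -1}, {"translation": [0, 0, 0], "twist": [0, 0, 0], "fingers": -1}, {"translation": [0, 0, 0], "twist": [0, 0, 0], "fingers": -1}], grip_force=35)

```text
time: 4.75
eef_pos: [0.4719, 0.3534, 0.0119]
tcp_rot: [0.707, 0.707, 0.002, 0.001]
contact_force: [-0.8, -0.5, 5.5]
opening: 0.696
finger_force: 39.3
```

```bash
python3 - <<'E'
from h import *
st=get_state(); c=read_camera('wrist'); save(c,'w4'); print(st)
E
```

```text
{'time': 4.75, 'qpos': array([ 4.70848781e-01,  3.73660671e-01,  1.91371502e+00, -1.71405768e-04,
        8.50157106e-01,  4.70803625e-01]), 'dq': array([-1.32711991e-03,  5.78426215e-04,  8.87424026e-04, -7.03749752e-04,
       -1.11309644e-04, -4.84973041e-05]), 'joint_efforts': array([ 1.32247671e-01, -3.37880015e+01, -2.05812854e+01,  6.00167841e-03,
       -3.61551410e-01, -1.40177744e-02]), 'eef_pos': array([0.47191796, 0.35340655, 0.01187706]), 'tcp_rot': array([7.07049460e-01, 7.07161181e-01, 1.91035582e-03, 6.89423377e-04]), 'contact_force': array([-0.82191996, -0.4536996 ,  5.5433901 ]), 'wrist_torque': array([-0.10523722,  0.30574341, -0.03416844]), 'finger_force': 39.330316863488406, 'opening': 0.6955388221639183}
```

View pics/w4.png

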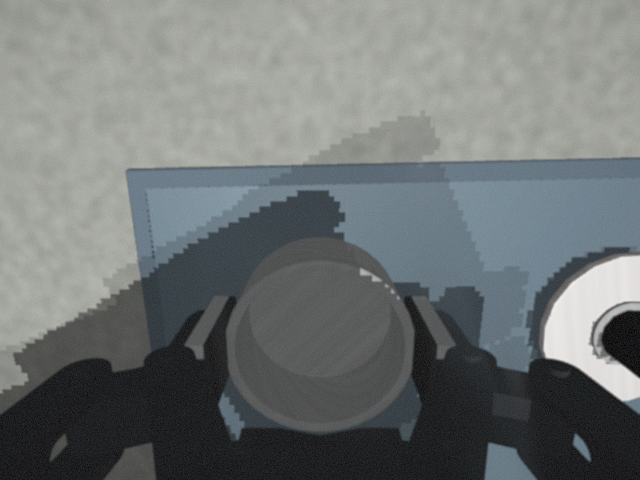

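The pan is gripped (59 mm opening), with its rim centred at (320,346). I'll lift it and carry it to a viewpoint just short of the shaker.

Emit:
arm_command(steps=[{"translation": [0, 0, -0.04], "twist": [0, 0, 0], "fingers": -1}, {"translation": [0, 0, -0.12], "twist": [0, 0, 0], "fingers": -1}, {"translation": [-0.06, 0.01, -0.18], "twist": [0, 0, 0], "fingers": -1}, {"translation": [-0.13, 0.02, -0.22], "twist": [0, 0, 0], "fingers": -1}, {"translation": [-0.2, 0.03, -0.26], "twist": [0, 0, 0], "fingers": -1}])

```text
time: 5.42
eef_pos: [0.4928, 0.2013, 0.206]
tcp_rot: [0.707, 0.708, 0.001, 0.001]
contact_force: [0.9, -0.7, -1.6]
opening: 0.697
finger_force: 38.6
```

Emit:
arm_command(steps=[{"translation": [-0.63, 0.07, -0.04], "twist": [0, 0, 0], "fingers": -1}, {"translation": [-0.63, 0.07, -0.04], "twist": [0, 0, 0], "fingers": -1}, {"translation": [-0.63, 0.07, -0.04], "twist": [0, 0, 0], "fingers": -1}, {"translation": [-0.63, 0.07, -0.04], "twist": [0, 0, 0], "fingers": -1}, {"translation": [-0.63, 0.07, -0.04], "twist": [0, 0, 0], "fingers": -1}])

```text
time: 6.05
eef_pos: [0.527, -0.1094, 0.2245]
tcp_rot: [0.707, 0.707, 0.0, 0.001]
contact_force: [-0.0, 0.2, -0.9]
opening: 0.693
finger_force: 38.6
```

Emit:
arm_command(steps=[{"translation": [0, 0, 0], "twist": [0, 0, 0], "fingers": -1}])

```text
time: 6.18
eef_pos: [0.5274, -0.1114, 0.2247]
tcp_rot: [0.709, 0.705, 0.0, 0.001]
contact_force: [-0.4, 0.2, -0.6]
opening: 0.692
finger_force: 38.6
```

```bash
python3 - <<'E'
from h import *
st=get_state(); c=read_camera('wrist'); save(c,'w5'); print(np.round(st['eef_pos'],4),np.round(st['tcp_rot'],4),st['opening'])
for d in recognise(c,'seat')[:2]: print(np.round(d['point']),round(d['conf'],2),np.round(back(c,d['point'],.086,st),4))
print(proj(c,[.547,-.192,.088],st))
E
```

```text
[ 0.5274 -0.1114  0.2247] [0.7092 0.705  0.     0.0011] 0.6922000189918185
[237. 264.] 0.85 [ 0.4896 -0.1194  0.086 ]
[345.53096454 332.56967548]
```

View pics/w5.png

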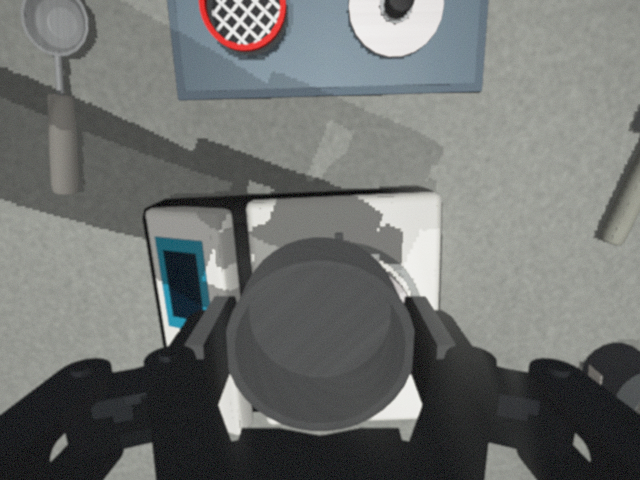

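The arm stopped short because of the rate limit, so the pan hides the plate. I'll continue about 16 cm further.

Emit:
arm_command(steps=[{"translation": [-0.21, 0.027, -0.02], "twist": [0, 0, 0], "fingers": -1}, {"translation": [-0.21, 0.027, -0.02], "twist": [0, 0, 0], "fingers": -1}, {"translation": [-0.21, 0.027, -0.02], "twist": [0, 0, 0], "fingers": -1}, {"translation": [-0.21, 0.027, -0.02], "twist": [0, 0, 0], "fingers": -1}, {"translation": [-0.21, 0.027, -0.02], "twist": [0, 0, 0], "fingers": -1}])

```text
time: 6.9
eef_pos: [0.5475, -0.2628, 0.2384]
tcp_rot: [0.706, 0.708, 0.0, -0.001]
contact_force: [-0.3, -0.1, -1.6]
opening: 0.696
finger_force: 38.5
```

```bash
python3 - <<'E'
from h import *
for i in range(3):
    st=get_state(); print(np.round(st['eef_pos'],4),np.round(st['tcp_rot'],4))
    c=read_camera('wrist')
save(c,'w6')
for d in recognise(c,'seat')[:2]: print(np.round(d['point']),round(d['conf'],2),np.round(back(c,d['point'],.086,st),4))
g=hsv(c)[:,:,2]
print(proj(c,[.547,-.192,.088],st))
E
```

```text
[ 0.5475 -0.2628  0.2384] [ 7.064e-01  7.078e-01  2.000e-04 -8.000e-04]
[ 0.5475 -0.2627  0.2385] [ 7.063e-01  7.079e-01  1.000e-04 -7.000e-04]
[ 0.5475 -0.2627  0.2386] [ 7.062e-01  7.080e-01  1.000e-04 -5.000e-04]
[114. 268.] 0.74 [ 0.5136 -0.1894  0.086 ]
[318.14424081 118.4858024 ]
```

View pics/w6.png

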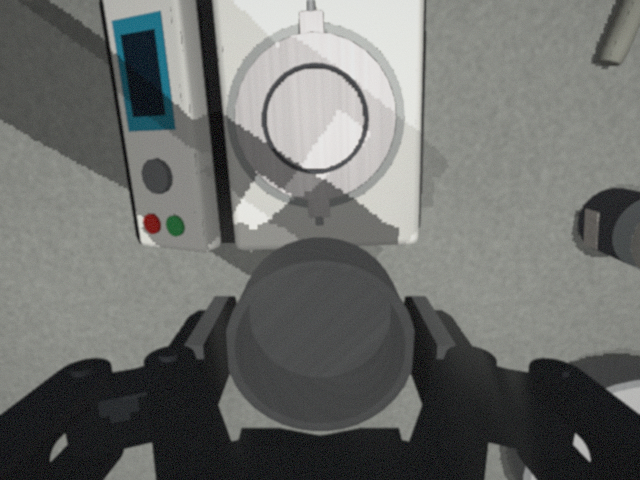

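The ring spans columns 263–368 and rows 63–173, so its centre is near (315,118), or about (0.545, −0.192). The pan is centred between the pads at (320,346). I'll move over the ring and lower.

Emit:
arm_command(steps=[{"translation": [0.095, -0.003, 0.03], "twist": [0, 0, 0], "fingers": -1}, {"translation": [0.095, -0.003, 0.06], "twist": [0, 0, 0], "fingers": -1}, {"translation": [0.095, -0.003, 0.13], "twist": [0, 0, 0], "fingers": -1}, {"translation": [0.095, -0.003, 0.175], "twist": [0, 0, 0], "fingers": -1}, {"translation": [0.095, -0.003, 0.186], "twist": [0, 0, 0], "fingers": -1}])

```text
time: 7.72
eef_pos: [0.5434, -0.1919, 0.0967]
tcp_rot: [0.707, 0.707, -0.001, -0.003]
contact_force: [-0.2, 0.3, -0.5]
opening: 0.691
finger_force: 38.5
```

Emit:
arm_command(steps=[{"translation": [0, 0, 0.002], "twist": [0, 0, 0], "fingers": -1}, {"translation": [0, 0, 0.004], "twist": [0, 0, 0], "fingers": -1}, {"translation": [0, 0, 0.005], "twist": [0, 0, 0], "fingers": -1}, {"translation": [0, 0, 0.006], "twist": [0, 0, 0], "fingers": -1}, {"translation": [0, 0, 0.006], "twist": [0, 0, 0], "fingers": -1}])

```text
time: 8.35
eef_pos: [0.5453, -0.1938, 0.0953]
tcp_rot: [0.707, 0.707, 0.0, 0.0]
contact_force: [0.1, -0.1, -1.1]
opening: 0.694
finger_force: 38.5
```

```bash
python3 - <<'E'
from h import *
st=get_state(); print(np.round(st['eef_pos'],4),np.round(st['tcp_rot'],4),np.round(st['contact_force'],1),st['opening'])
c=read_camera('wrist'); s=read_camera('side'); p=c['pixels'][200:440,180:460]; q=s['pixels'][200:400,300:533]
im=np.hstack([cv2.resize(p,(400,343)),cv2.resize(q,(400,343))]); cv2.imwrite('pics/p7.png',im[:,:,::-1])
E
```

```text
[ 0.5453 -0.1938  0.0953] [7.071e-01 7.071e-01 1.000e-04 3.000e-04] [ 0.1 -0.1 -1.1] 0.6942568600529107
```

View pics/p7.png

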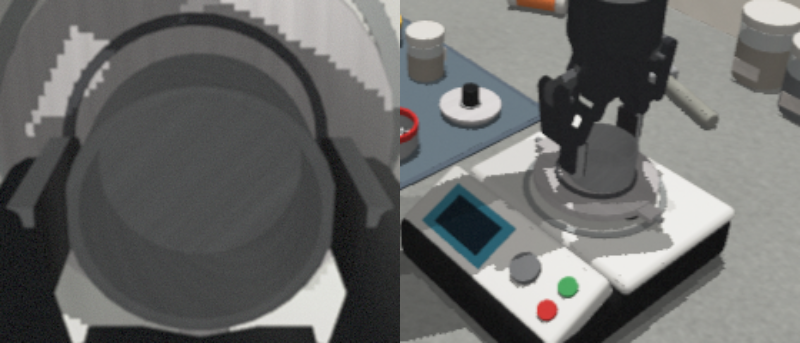

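The pan hovers just inside the ring, whose arc spans 63–327 in the left crop, and there's no contact yet. I'll nudge it slightly and keep lowering.

Emit:
arm_command(steps=[{"translation": [0.002, -0.001, 0.001], "twist": [0, 0, 0], "fingers": -1}, {"translation": [0.002, -0.001, 0.002], "twist": [0, 0, 0], "fingers": -1}, {"translation": [0.002, -0.001, 0.003], "twist": [0, 0, 0], "fingers": -1}, {"translation": [0.002, -0.001, 0.004], "twist": [0, 0, 0], "fingers": -1}, {"translation": [0.002, -0.001, 0.004], "twist": [0, 0, 0], "fingers": -1}])

```text
time: 9.07
eef_pos: [0.5444, -0.1921, 0.0929]
tcp_rot: [0.707, 0.707, -0.0, -0.0]
contact_force: [-3.5, 1.5, 5.6]
opening: 0.697
finger_force: 39.2
```

Contact came at the predicted height, so I'll release, rise and look.

Emit:
arm_command(steps=[{"translation": [0, 0, 0], "twist": [0, 0, 0], "fingers": 1}, {"translation": [0, 0, 0], "twist": [0, 0, 0], "fingers": 1}, {"translation": [0, 0, 0], "twist": [0, 0, 0], "fingers": 1}, {"translation": [0, 0, 0], "twist": [0, 0, 0], "fingers": 1}, {"translation": [0, 0, -0.03], "twist": [0, 0, 0], "fingers": 1}])

```text
time: 9.7
eef_pos: [0.5429, -0.1914, 0.1124]
tcp_rot: [0.707, 0.707, -0.001, -0.002]
contact_force: [0.0, -0.8, 0.9]
opening: 1.0
finger_force: 0.0
```

Emit:
arm_command(steps=[{"translation": [0, 0, -0.1], "twist": [0, 0, 0], "fingers": 1}, {"translation": [0, 0, -0.15], "twist": [0, 0, 0], "fingers": 1}, {"translation": [0, 0, -0.15], "twist": [0, 0, 0], "fingers": 1}, {"translation": [0, 0, -0.15], "twist": [0, 0, 0], "fingers": 1}])

```text
time: 10.2
eef_pos: [0.5441, -0.192, 0.2264]
tcp_rot: [0.707, 0.707, -0.0, -0.0]
contact_force: [-1.0, -0.8, -0.2]
opening: 1.0
finger_force: 0.0
```

```bash
python3 - <<'E'
from h import *
st=get_state(); print(np.round(st['eef_pos'],4),np.round(st['tcp_rot'],4),np.round(st['contact_force'],1),st['opening'])
c=read_camera('wrist'); s=read_camera('side'); p=c['pixels'][90:330,180:460]; q=s['pixels'][220:380,320:507]
im=np.hstack([cv2.resize(p,(400,343)),cv2.resize(q,(400,343))]); cv2.imwrite('pics/p8.png',im[:,:,::-1])
print(proj(c,[.5444,-.1921,.116],st),proj(c,[.5744,-.1921,.116],st),proj(c,[.5452,-.1917,.088],st),proj(c,[.5812,-.1917,.088],st))
E
```

```text
[ 0.5441 -0.192   0.2264] [ 7.071e-01  7.071e-01 -1.000e-04 -4.000e-04] [-1.  -0.8 -0.2] 1.0000026749318314
[318.99904341 236.19842437] [367.26863421 236.22242308] [320.24915052 225.16132376] [372.77299166 225.1872651 ]
```

View pics/p8.png

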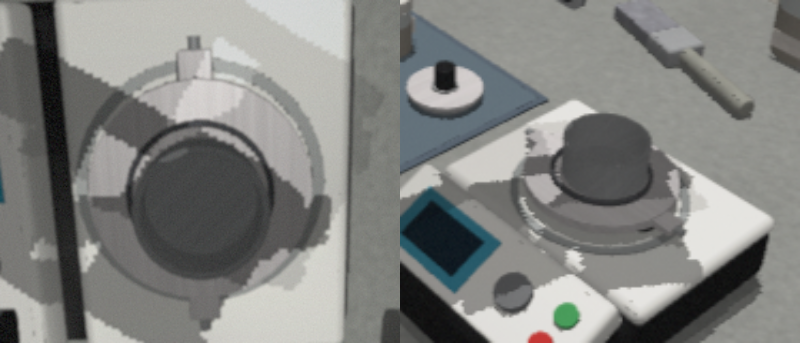

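The pan stands centred in the ring, with rim and ring both at about column 200 of the left crop. The fine (blue) sieve is next.

Emit:
arm_command(steps=[{"translation": [0.4, -0.06, 0], "twist": [0, 0, 0], "fingers": 1}, {"translation": [0.4, -0.06, 0], "twist": [0, 0, 0], "fingers": 1}, {"translation": [0.4, -0.06, 0], "twist": [0, 0, 0], "fingers": 1}, {"translation": [0.4, -0.06, 0], "twist": [0, 0, 0], "fingers": 1}, {"translation": [0.4, -0.06, 0], "twist": [0, 0, 0], "fingers": 1}])

```text
time: 10.92
eef_pos: [0.4978, 0.1099, 0.225]
tcp_rot: [0.707, 0.707, -0.001, -0.001]
contact_force: [-0.5, -0.1, -1.2]
opening: 1.002
finger_force: 0.0
```

Emit:
arm_command(steps=[{"translation": [0.178, -0.028, 0.06], "twist": [0, 0, 0], "fingers": 1}, {"translation": [0.178, -0.028, 0.06], "twist": [0, 0, 0], "fingers": 1}, {"translation": [0.178, -0.028, 0.06], "twist": [0, 0, 0], "fingers": 1}, {"translation": [0.178, -0.028, 0.06], "twist": [0, 0, 0], "fingers": 1}, {"translation": [0.178, -0.028, 0.06], "twist": [0, 0, 0], "fingers": 1}])

```text
time: 11.55
eef_pos: [0.479, 0.2402, 0.1821]
tcp_rot: [0.708, 0.707, -0.0, 0.0]
contact_force: [0.4, -0.0, 0.5]
opening: 1.002
finger_force: 0.0
```

```bash
python3 - <<'E'
from meas import *
st,c=run('blue',.038,[.4785,.2413],'blue',R=.05); print(recognise(c,'sieve_fine')[:2],st['tcp_rot'])
E
```

```text
blue centre [0.4782 0.2413 0.0302] area 1370 tcp [0.479  0.2402 0.1821]
 tool-axes shift to it, units:  [ 0.0015 -0.0011]  z to reach tcp .005: 0.2361
[{'point': [224.0, 321.1], 'conf': 0.95}] [ 7.07562002e-01  7.06651214e-01 -1.30494754e-04  2.40506439e-04]
```

Emit:
arm_command(steps=[{"translation": [0.0015, -0.001, 0.08], "twist": [0, 0, 0], "fingers": 1}, {"translation": [0.0015, -0.001, 0.16], "twist": [0, 0, 0], "fingers": 1}, {"translation": [0.0015, -0.001, 0.205], "twist": [0, 0, 0], "fingers": 1}, {"translation": [0.0015, -0.001, 0.227], "twist": [0, 0, 0], "fingers": 1}, {"translation": [0.0015, -0.001, 0.227], "twist": [0, 0, 0], "fingers": 1}])

```text
time: 12.28
eef_pos: [0.4779, 0.2418, 0.0116]
tcp_rot: [0.707, 0.707, -0.0, -0.0]
contact_force: [0.4, -0.1, 0.6]
opening: 1.002
finger_force: 0.0
```

Emit:
arm_command(steps=[{"translation": [0, 0, 0], "twist": [0, 0, 0], "fingers": -1}, {"translation": [0, 0, 0], "twist": [0, 0, 0], "fingers": -1}, {"translation": [0, 0, 0], "twist": [0, 0, 0], "fingers": -1}, {"translation": [0, 0, 0], "twist": [0, 0, 0], "fingers": -1}], grip_force=35)

```text
time: 12.78
eef_pos: [0.4796, 0.2429, 0.0141]
tcp_rot: [0.707, 0.707, 0.002, 0.001]
contact_force: [-0.5, -0.6, 6.3]
opening: 0.693
finger_force: 39.2
```

Emit:
arm_command(steps=[{"translation": [0, 0, -0.04], "twist": [0, 0, 0], "fingers": -1}, {"translation": [0, 0, -0.12], "twist": [0, 0, 0], "fingers": -1}, {"translation": [0, 0, -0.2], "twist": [0, 0, 0], "fingers": -1}, {"translation": [0, 0, -0.26], "twist": [0, 0, 0], "fingers": -1}, {"translation": [0, 0, -0.26], "twist": [0, 0, 0], "fingers": -1}])

```text
time: 13.4
eef_pos: [0.4802, 0.2433, 0.2124]
tcp_rot: [0.707, 0.707, 0.005, 0.003]
contact_force: [-0.2, 0.5, -1.1]
opening: 0.695
finger_force: 38.5
```

```bash
cat >> meas.py <<'E'
def held(col,zt):  # held part: rim at zt above tcp -> centre in tool x,y (mm)
    st=get_state(); c=read_camera('wrist'); e=np.array(st['eef_pos'])
    f,a=ring(c,st,colour(c,col)&near(c,st,[e[0],e[1],e[2]+zt],.045),e[2]+zt,.03)
    M=Ro.from_quat(st['tcp_rot']).as_matrix(); d=M.T@np.array([f[0]-e[0],f[1]-e[1],0])
    print('held',col,'offset in tool mm',np.round(d*1e3,1),'r',round(f[2],4),'tcp',np.round(e,4),'rot',np.round(st['tcp_rot'],4),'F',np.round(st['contact_force'],1),'op',round(st['opening'],3))
    return st,c
E
python3 - <<'E'
from meas import *
st,c=held('blue',.026)
E
```

```text
held blue offset in tool mm [0.3 0.8 0. ] r 0.03 tcp [0.4802 0.2433 0.2124] rot [0.707  0.7072 0.0048 0.0026] F [-0.2  0.5 -1.1] op 0.695
```

Emit:
arm_command(steps=[{"translation": [-0.4, 0.06, 0], "twist": [0, 0, 0], "fingers": -1}, {"translation": [-0.4, 0.06, 0], "twist": [0, 0, 0], "fingers": -1}, {"translation": [-0.4, 0.06, 0], "twist": [0, 0, 0], "fingers": -1}, {"translation": [-0.4, 0.06, 0], "twist": [0, 0, 0], "fingers": -1}, {"translation": [-0.4, 0.06, 0], "twist": [0, 0, 0], "fingers": -1}])

```text
time: 14.08
eef_pos: [0.5212, -0.0593, 0.204]
tcp_rot: [0.707, 0.707, -0.001, -0.002]
contact_force: [0.2, 0.4, -1.2]
opening: 0.689
finger_force: 38.4
```

Emit:
arm_command(steps=[{"translation": [-0.18, 0.026, 0.02], "twist": [0, 0, 0], "fingers": -1}, {"translation": [-0.18, 0.026, 0.02], "twist": [0, 0, 0], "fingers": -1}, {"translation": [-0.18, 0.026, 0.02], "twist": [0, 0, 0], "fingers": -1}, {"translation": [-0.18, 0.026, 0.05], "twist": [0, 0, 0], "fingers": -1}, {"translation": [-0.18, 0.026, 0.07], "twist": [0, 0, 0], "fingers": -1}])

```text
time: 14.7
eef_pos: [0.5407, -0.1912, 0.1513]
tcp_rot: [0.707, 0.707, -0.0, -0.002]
contact_force: [-0.1, -0.3, -1.2]
opening: 0.693
finger_force: 38.4
```

Emit:
arm_command(steps=[{"translation": [0, 0, 0], "twist": [0, 0, 0], "fingers": -1}])

```text
time: 14.82
eef_pos: [0.5406, -0.1908, 0.1514]
tcp_rot: [0.707, 0.707, -0.001, -0.003]
contact_force: [-0.3, 0.2, -1.7]
opening: 0.688
finger_force: 38.4
```

```bash
python3 - <<'E'
from meas import *
st,c=held('blue',.024)
E
```

```text
held blue offset in tool mm [-0.7  1.  -0. ] r 0.0304 tcp [ 0.5406 -0.1908  0.1514] rot [ 7.067e-01  7.075e-01 -7.000e-04 -2.800e-03] F [-0.3  0.2 -1.7] op 0.688
```

Emit:
arm_command(steps=[{"translation": [-0.001, 0.0047, 0.01], "twist": [0, 0, 0], "fingers": -1}, {"translation": [-0.001, 0.0047, 0.02], "twist": [0, 0, 0], "fingers": -1}, {"translation": [-0.001, 0.0047, 0.026], "twist": [0, 0, 0], "fingers": -1}, {"translation": [-0.001, 0.0047, 0.026], "twist": [0, 0, 0], "fingers": -1}])

```text
time: 15.38
eef_pos: [0.5454, -0.1931, 0.1341]
tcp_rot: [0.707, 0.707, -0.0, -0.001]
contact_force: [-0.4, -0.8, -1.3]
opening: 0.692
finger_force: 38.4
```

```bash
python3 - <<'E'
from meas import *
for i in range(2): st,c=held('blue',.024)
s=read_camera('side'); sc=read_camera('scene'); q=s['pixels'][200:360,320:507]; p=sc['pixels'][190:310,150:290]
im=np.hstack([cv2.resize(p,(400,343)),cv2.resize(q,(400,343))]); cv2.imwrite('pics/p9.png',im[:,:,::-1])
E
```

```text
held blue offset in tool mm [-0.6  1.  -0. ] r 0.0304 tcp [ 0.5454 -0.1931  0.1341] rot [ 7.071e-01  7.071e-01 -1.000e-04 -6.000e-04] F [-0.4 -0.8 -1.3] op 0.692
held blue offset in tool mm [-0.6  0.9 -0. ] r 0.0304 tcp [ 0.5456 -0.1932  0.1345] rot [ 7.071e-01  7.071e-01 -0.000e+00 -2.000e-04] F [ 0.6  0.5 -0.6] op 0.693
```

View pics/p9.png

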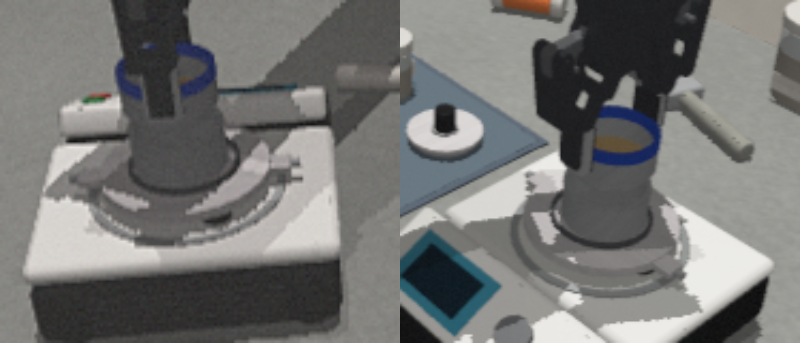

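The sieve hovers over the pan, leaning in both views only as perspective would make it. I'll make a small correction and lower in slow steps, watching the force.

Emit:
arm_command(steps=[{"translation": [0.0015, -0.001, 0.004], "twist": [0, 0, 0], "fingers": -1}, {"translation": [0.0015, -0.001, 0.008], "twist": [0, 0, 0], "fingers": -1}, {"translation": [0.0015, -0.001, 0.012], "twist": [0, 0, 0], "fingers": -1}, {"translation": [0.0015, -0.001, 0.015], "twist": [0, 0, 0], "fingers": -1}, {"translation": [0.0015, -0.001, 0.015], "twist": [0, 0, 0], "fingers": -1}])

```text
time: 16.2
eef_pos: [0.5448, -0.1921, 0.1231]
tcp_rot: [0.707, 0.707, -0.0, -0.0]
contact_force: [-0.6, -0.6, -1.3]
opening: 0.692
finger_force: 38.4
```

Emit:
arm_command(steps=[{"translation": [0, 0, 0.002], "twist": [0, 0, 0], "fingers": -1}, {"translation": [0, 0, 0.004], "twist": [0, 0, 0], "fingers": -1}, {"translation": [0, 0, 0.004], "twist": [0, 0, 0], "fingers": -1}])

```text
time: 16.58
eef_pos: [0.5449, -0.1922, 0.1203]
tcp_rot: [0.707, 0.707, -0.0, -0.0]
contact_force: [0.3, 1.2, -1.6]
opening: 0.691
finger_force: 38.4
```

It's about 7 mm into the pan with no contact force. Now for the last few millimetres.

Emit:
arm_command(steps=[{"translation": [0, 0, 0.0015], "twist": [0, 0, 0], "fingers": -1}, {"translation": [0, 0, 0.003], "twist": [0, 0, 0], "fingers": -1}, {"translation": [0, 0, 0.0045], "twist": [0, 0, 0], "fingers": -1}, {"translation": [0, 0, 0.0045], "twist": [0, 0, 0], "fingers": -1}])

```text
time: 17.08
eef_pos: [0.545, -0.1922, 0.1172]
tcp_rot: [0.707, 0.707, 0.0, 0.0]
contact_force: [-0.4, 0.4, -1.2]
opening: 0.69
finger_force: 38.4
```

Emit:
arm_command(steps=[{"translation": [0, 0, 0.001], "twist": [0, 0, 0], "fingers": -1}, {"translation": [0, 0, 0.002], "twist": [0, 0, 0], "fingers": -1}, {"translation": [0, 0, 0.002], "twist": [0, 0, 0], "fingers": -1}])

```text
time: 17.45
eef_pos: [0.5451, -0.1923, 0.1171]
tcp_rot: [0.707, 0.707, -0.0, 0.0]
contact_force: [-3.0, 2.1, 7.0]
opening: 0.691
finger_force: 39.2
```

It's home, with contact at the expected 0.117. I'll release, rise and check the rim.

Emit:
arm_command(steps=[{"translation": [0, 0, 0], "twist": [0, 0, 0], "fingers": 1}, {"translation": [0, 0, 0], "twist": [0, 0, 0], "fingers": 1}, {"translation": [0, 0, 0], "twist": [0, 0, 0], "fingers": 1}, {"translation": [0, 0, 0], "twist": [0, 0, 0], "fingers": 1}, {"translation": [0, 0, -0.04], "twist": [0, 0, 0], "fingers": 1}])

```text
time: 18.08
eef_pos: [0.543, -0.1911, 0.1428]
tcp_rot: [0.707, 0.707, -0.001, -0.003]
contact_force: [0.1, 0.2, 0.3]
opening: 0.996
finger_force: 0.0
```

Emit:
arm_command(steps=[{"translation": [0, 0, -0.08], "twist": [0, 0, 0], "fingers": 1}, {"translation": [0, 0, -0.13], "twist": [0, 0, 0], "fingers": 1}, {"translation": [0, 0, -0.13], "twist": [0, 0, 0], "fingers": 1}, {"translation": [0, 0, -0.13], "twist": [0, 0, 0], "fingers": 1}])

```text
time: 18.58
eef_pos: [0.5445, -0.1919, 0.2421]
tcp_rot: [0.707, 0.707, -0.0, -0.001]
contact_force: [-0.0, -0.4, -0.8]
opening: 1.004
finger_force: 0.0
```

```bash
python3 - <<'E'
from meas import *
run('stack blue',.141,[.545,-.192],'blue',R=.05)
for n in ['side','scene']:
    c=read_camera(n)
    for z in (.139,.141,.145): print(n,z,ring(c,None,colour(c,'blue')&near(c,None,[.545,-.192,z],.06),z,.03))
E
```

```text
stack blue centre [ 0.5461 -0.1934  0.0298] area 1377 tcp [ 0.5445 -0.1919  0.2421]
 tool-axes shift to it, units:  [-0.0019  0.0021]  z to reach tcp .005: 0.3161
side 0.139 (array([ 0.5440744 , -0.19379694,  0.03269594]), np.int32(421))
side 0.141 (array([ 0.54191337, -0.19564941,  0.0325343 ]), np.int32(421))
side 0.145 (array([ 0.5375913 , -0.19935435,  0.03221102]), np.int32(421))
scene 0.139 (array([-35.82370929,  84.20073814,  91.86796974]), np.int32(5))
scene 0.141 (array([-15.10465809,  36.09087684,  39.48724079]), np.int32(5))
scene 0.145 (array([-9.28418423, 22.56678821, 24.7656877 ]), np.int32(5))
```

Seated, with radius and height consistent. The medium (yellow) sieve is next.

Emit:
arm_command(steps=[{"translation": [0.4, 0.04, 0], "twist": [0, 0, 0], "fingers": 1}, {"translation": [0.4, 0.04, 0], "twist": [0, 0, 0], "fingers": 1}, {"translation": [0.4, 0.04, 0], "twist": [0, 0, 0], "fingers": 1}, {"translation": [0.4, 0.04, 0], "twist": [0, 0, 0], "fingers": 1}, {"translation": [0.4, 0.04, 0], "twist": [0, 0, 0], "fingers": 1}])

```text
time: 19.35
eef_pos: [0.5742, 0.1101, 0.2416]
tcp_rot: [0.707, 0.707, -0.001, -0.001]
contact_force: [0.4, -0.5, 0.0]
opening: 0.999
finger_force: 0.0
```

Emit:
arm_command(steps=[{"translation": [0.177, 0.019, 0.08], "twist": [0, 0, 0], "fingers": 1}, {"translation": [0.177, 0.019, 0.08], "twist": [0, 0, 0], "fingers": 1}, {"translation": [0.177, 0.019, 0.08], "twist": [0, 0, 0], "fingers": 1}, {"translation": [0.177, 0.019, 0.08], "twist": [0, 0, 0], "fingers": 1}, {"translation": [0.177, 0.019, 0.08], "twist": [0, 0, 0], "fingers": 1}])

```text
time: 19.98
eef_pos: [0.5898, 0.2392, 0.1838]
tcp_rot: [0.708, 0.707, 0.0, 0.0]
contact_force: [-0.6, 0.1, 0.6]
opening: 0.999
finger_force: 0.0
```

```bash
python3 - <<'E'
from meas import *
st,c=run('yellow',.038,[.5888,.2409],'yellow',R=.05); print(recognise(c,'sieve_medium')[:2],st['tcp_rot'])
E
```

```text
yellow centre [0.589  0.2409 0.0303] area 1578 tcp [0.5898 0.2392 0.1838]
 tool-axes shift to it, units:  [ 0.0022 -0.0011]  z to reach tcp .005: 0.2384
[{'point': [216.4, 314.5], 'conf': 0.79}] [7.07532148e-01 7.06680982e-01 1.64183376e-04 4.70816411e-04]
```

Emit:
arm_command(steps=[{"translation": [0.0022, -0.002, 0.08], "twist": [0, 0, 0], "fingers": 1}, {"translation": [0.0022, -0.002, 0.16], "twist": [0, 0, 0], "fingers": 1}, {"translation": [0.0022, -0.002, 0.207], "twist": [0, 0, 0], "fingers": 1}, {"translation": [0.0022, -0.002, 0.229], "twist": [0, 0, 0], "fingers": 1}, {"translation": [0.0022, -0.002, 0.229], "twist": [0, 0, 0], "fingers": 1}])

```text
time: 20.7
eef_pos: [0.5879, 0.2414, 0.0114]
tcp_rot: [0.708, 0.707, -0.0, -0.0]
contact_force: [-0.5, 0.3, 0.3]
opening: 0.999
finger_force: 0.0
```

Emit:
arm_command(steps=[{"translation": [0, 0, 0], "twist": [0, 0, 0], "fingers": -1}, {"translation": [0, 0, 0], "twist": [0, 0, 0], "fingers": -1}, {"translation": [0, 0, 0], "twist": [0, 0, 0], "fingers": -1}, {"translation": [0, 0, 0], "twist": [0, 0, 0], "fingers": -1}], grip_force=35)

```text
time: 21.2
eef_pos: [0.5898, 0.2427, 0.0144]
tcp_rot: [0.707, 0.707, 0.002, 0.001]
contact_force: [0.4, -0.6, 6.1]
opening: 0.696
finger_force: 38.6
```

Emit:
arm_command(steps=[{"translation": [0, 0, -0.04], "twist": [0, 0, 0], "fingers": -1}, {"translation": [0, 0, -0.12], "twist": [0, 0, 0], "fingers": -1}, {"translation": [0, 0, -0.2], "twist": [0, 0, 0], "fingers": -1}, {"translation": [0, 0, -0.26], "twist": [0, 0, 0], "fingers": -1}, {"translation": [0, 0, -0.26], "twist": [0, 0, 0], "fingers": -1}])

```text
time: 21.82
eef_pos: [0.5904, 0.243, 0.2128]
tcp_rot: [0.707, 0.707, 0.005, 0.003]
contact_force: [0.9, 0.4, -1.2]
opening: 0.691
finger_force: 38.4
```

```bash
python3 - <<'E'
from meas import *
st,c=held('yellow',.024)
E
```

```text
held yellow offset in tool mm [-0.6  0.7  0. ] r 0.0305 tcp [0.5904 0.243  0.2128] rot [0.707  0.7072 0.0049 0.003 ] F [ 0.9  0.4 -1.2] op 0.691
```

Emit:
arm_command(steps=[{"translation": [-0.4, -0.04, 0], "twist": [0, 0, 0], "fingers": -1}, {"translation": [-0.4, -0.04, 0], "twist": [0, 0, 0], "fingers": -1}, {"translation": [-0.4, -0.04, 0], "twist": [0, 0, 0], "fingers": -1}, {"translation": [-0.4, -0.04, 0], "twist": [0, 0, 0], "fingers": -1}, {"translation": [-0.4, -0.04, 0], "twist": [0, 0, 0], "fingers": -1}])

```text
time: 22.5
eef_pos: [0.5557, -0.0595, 0.2034]
tcp_rot: [0.707, 0.707, -0.001, -0.002]
contact_force: [0.7, -0.1, -1.2]
opening: 0.692
finger_force: 38.3
```

Emit:
arm_command(steps=[{"translation": [-0.178, -0.017, 0], "twist": [0, 0, 0], "fingers": -1}, {"translation": [-0.178, -0.017, 0], "twist": [0, 0, 0], "fingers": -1}, {"translation": [-0.178, -0.017, 0.01], "twist": [0, 0, 0], "fingers": -1}, {"translation": [-0.178, -0.017, 0.03], "twist": [0, 0, 0], "fingers": -1}, {"translation": [-0.178, -0.017, 0.045], "twist": [0, 0, 0], "fingers": -1}])

```text
time: 23.12
eef_pos: [0.544, -0.1892, 0.1697]
tcp_rot: [0.707, 0.708, -0.0, -0.002]
contact_force: [0.3, 0.9, -1.0]
opening: 0.69
finger_force: 38.4
```

Emit:
arm_command(steps=[{"translation": [0, 0, 0], "twist": [0, 0, 0], "fingers": -1}, {"translation": [0, 0, 0], "twist": [0, 0, 0], "fingers": -1}])

```text
time: 23.38
eef_pos: [0.5453, -0.1903, 0.1727]
tcp_rot: [0.707, 0.708, 0.0, 0.0]
contact_force: [0.4, -0.3, -1.4]
opening: 0.69
finger_force: 38.4
```

```bash
python3 - <<'E'
from meas import *
st,c=held('yellow',.024)
E
```

```text
held yellow offset in tool mm [-0.7  0.8  0. ] r 0.0304 tcp [ 0.5453 -0.1903  0.1727] rot [7.065e-01 7.077e-01 0.000e+00 1.000e-04] F [ 0.4 -0.3 -1.4] op 0.69
```

Emit:
arm_command(steps=[{"translation": [-0.0025, 0, 0.01], "twist": [0, 0, 0], "fingers": -1}, {"translation": [-0.0025, 0, 0.02], "twist": [0, 0, 0], "fingers": -1}, {"translation": [-0.0025, 0, 0.026], "twist": [0, 0, 0], "fingers": -1}, {"translation": [-0.0025, 0, 0.031], "twist": [0, 0, 0], "fingers": -1}, {"translation": [-0.0025, 0, 0.031], "twist": [0, 0, 0], "fingers": -1}])

```text
time: 24.05
eef_pos: [0.5447, -0.1931, 0.1489]
tcp_rot: [0.707, 0.707, -0.0, -0.0]
contact_force: [0.1, -0.5, -0.7]
opening: 0.697
finger_force: 38.4
```

Emit:
arm_command(steps=[{"translation": [0, 0, 0.003], "twist": [0, 0, 0], "fingers": -1}, {"translation": [0, 0, 0.006], "twist": [0, 0, 0], "fingers": -1}, {"translation": [0, 0, 0.006], "twist": [0, 0, 0], "fingers": -1}])

```text
time: 24.42
eef_pos: [0.5448, -0.1931, 0.1447]
tcp_rot: [0.707, 0.707, -0.0, -0.0]
contact_force: [0.1, 0.3, -0.6]
opening: 0.698
finger_force: 38.4
```

Emit:
arm_command(steps=[{"translation": [0, 0, 0.001], "twist": [0, 0, 0], "fingers": -1}, {"translation": [0, 0, 0.002], "twist": [0, 0, 0], "fingers": -1}, {"translation": [0, 0, 0.003], "twist": [0, 0, 0], "fingers": -1}, {"translation": [0, 0, 0.004], "twist": [0, 0, 0], "fingers": -1}, {"translation": [0, 0, 0.004], "twist": [0, 0, 0], "fingers": -1}])

```text
time: 25.05
eef_pos: [0.5451, -0.1932, 0.1424]
tcp_rot: [0.707, 0.707, 0.0, 0.0]
contact_force: [-2.0, 1.8, 2.2]
opening: 0.696
finger_force: 38.6
```

Home at the predicted 0.1424. Release, rise and check.

Emit:
arm_command(steps=[{"translation": [0, 0, 0.001], "twist": [0, 0, 0], "fingers": 1}, {"translation": [0, 0, 0], "twist": [0, 0, 0], "fingers": 1}, {"translation": [0, 0, 0], "twist": [0, 0, 0], "fingers": 1}, {"translation": [0, 0, 0], "twist": [0, 0, 0], "fingers": 1}, {"translation": [0, 0, -0.04], "twist": [0, 0, 0], "fingers": 1}])

```text
time: 25.68
eef_pos: [0.5431, -0.1922, 0.1691]
tcp_rot: [0.707, 0.707, -0.001, -0.003]
contact_force: [1.2, 0.1, 0.1]
opening: 0.999
finger_force: 0.0
```

Emit:
arm_command(steps=[{"translation": [0, 0, -0.08], "twist": [0, 0, 0], "fingers": 1}, {"translation": [0, 0, -0.13], "twist": [0, 0, 0], "fingers": 1}, {"translation": [0, 0, -0.13], "twist": [0, 0, 0], "fingers": 1}, {"translation": [0, 0, -0.13], "twist": [0, 0, 0], "fingers": 1}])

```text
time: 26.18
eef_pos: [0.5445, -0.1929, 0.2682]
tcp_rot: [0.707, 0.707, -0.0, -0.001]
contact_force: [-0.4, 0.0, 0.6]
opening: 1.002
finger_force: 0.0
```

```bash
python3 - <<'E'
from meas import *
run('stack yellow',.166,[.545,-.192],'yellow',R=.05)
E
```

```text
stack yellow centre [ 0.5459 -0.1947  0.0297] area 1247 tcp [ 0.5445 -0.1929  0.2682]
 tool-axes shift to it, units:  [-0.0025  0.0019]  z to reach tcp .005: 0.3509
```

Now the coarse (red) sieve.

Emit:
arm_command(steps=[{"translation": [0.313, -0.094, 0], "twist": [0, 0, 0], "fingers": 1}, {"translation": [0.313, -0.094, 0], "twist": [0, 0, 0], "fingers": 1}, {"translation": [0.313, -0.094, 0.05], "twist": [0, 0, 0], "fingers": 1}, {"translation": [0.313, -0.094, 0.11], "twist": [0, 0, 0], "fingers": 1}, {"translation": [0.313, -0.094, 0.11], "twist": [0, 0, 0], "fingers": 1}])

```text
time: 26.85
eef_pos: [0.471, 0.0437, 0.1822]
tcp_rot: [0.706, 0.708, -0.002, -0.003]
contact_force: [0.5, -0.4, -0.7]
opening: 1.0
finger_force: 0.0
```

Emit:
arm_command(steps=[{"translation": [0, 0, 0], "twist": [0, 0, 0], "fingers": 1}])

```text
time: 26.98
eef_pos: [0.4729, 0.0421, 0.1844]
tcp_rot: [0.706, 0.708, -0.002, -0.002]
contact_force: [0.3, 0.2, 1.3]
opening: 0.998
finger_force: 0.0
```

```bash
python3 - <<'E'
from meas import *
st,c=run('red',.038,[.474,.042],'red',R=.05); print(recognise(c,'sieve_coarse')[:2],st['tcp_rot'])
E
```

```text
red centre [0.4749 0.0381 0.0301] area 1471 tcp [0.4729 0.0421 0.1844]
 tool-axes shift to it, units:  [-0.0053  0.0026]  z to reach tcp .005: 0.2392
[{'point': [227.2, 319.3], 'conf': 0.73}] [ 0.70647783  0.70773046 -0.00175371 -0.0018969 ]
```

Emit:
arm_command(steps=[{"translation": [-0.005, 0.0016, 0.06], "twist": [0, 0, 0], "fingers": 1}, {"translation": [-0.005, 0.0016, 0.11], "twist": [0, 0, 0], "fingers": 1}, {"translation": [-0.005, 0.0016, 0.11], "twist": [0, 0, 0], "fingers": 1}, {"translation": [-0.005, 0.0016, 0.11], "twist": [0, 0, 0], "fingers": 1}])

```text
time: 27.58
eef_pos: [0.4777, 0.0368, 0.1067]
tcp_rot: [0.708, 0.707, 0.001, 0.002]
contact_force: [0.2, -0.2, 0.0]
opening: 0.999
finger_force: 0.0
```

```bash
python3 - <<'E'
from meas import *
st,c=run('red',.038,[.4745,.038],'red',R=.05); print(st['tcp_rot'])
E
```

```text
red centre [0.4749 0.0383 0.0303] area 2864 tcp [0.4777 0.0368 0.1067]
 tool-axes shift to it, units:  [ 0.002  -0.0039]  z to reach tcp .005: 0.1356
[0.70755766 0.70665299 0.00111621 0.00157269]
```

Emit:
arm_command(steps=[{"translation": [0.002, -0.005, 0.06], "twist": [0, 0, 0], "fingers": 1}, {"translation": [0.002, -0.005, 0.105], "twist": [0, 0, 0], "fingers": 1}, {"translation": [0.002, -0.005, 0.126], "twist": [0, 0, 0], "fingers": 1}, {"translation": [0.002, -0.005, 0.126], "twist": [0, 0, 0], "fingers": 1}])

```text
time: 28.12
eef_pos: [0.4724, 0.0392, 0.0103]
tcp_rot: [0.707, 0.707, 0.0, 0.0]
contact_force: [-0.6, 0.6, 0.4]
opening: 0.999
finger_force: 0.0
```

Emit:
arm_command(steps=[{"translation": [0, 0, 0], "twist": [0, 0, 0], "fingers": -1}, {"translation": [0, 0, 0], "twist": [0, 0, 0], "fingers": -1}, {"translation": [0, 0, 0], "twist": [0, 0, 0], "fingers": -1}, {"translation": [0, 0, 0], "twist": [0, 0, 0], "fingers": -1}], grip_force=35)

```text
time: 28.62
eef_pos: [0.4738, 0.0391, 0.012]
tcp_rot: [0.707, 0.707, 0.001, 0.002]
contact_force: [-0.5, -0.4, 6.4]
opening: 0.696
finger_force: 38.4
```

Emit:
arm_command(steps=[{"translation": [0, 0, -0.04], "twist": [0, 0, 0], "fingers": -1}, {"translation": [0, 0, -0.12], "twist": [0, 0, 0], "fingers": -1}, {"translation": [0, 0, -0.2], "twist": [0, 0, 0], "fingers": -1}, {"translation": [0, 0, -0.26], "twist": [0, 0, 0], "fingers": -1}, {"translation": [0, 0, -0.26], "twist": [0, 0, 0], "fingers": -1}])

```text
time: 29.25
eef_pos: [0.4746, 0.0391, 0.2103]
tcp_rot: [0.707, 0.707, 0.003, 0.004]
contact_force: [-0.3, -0.1, -1.0]
opening: 0.698
finger_force: 38.4
```

```bash
python3 - <<'E'
from meas import *
st,c=held('red',.024)
E
```

```text
held red offset in tool mm [-1.3  0.8  0. ] r 0.0311 tcp [0.4746 0.0391 0.2103] rot [0.707  0.7071 0.0033 0.0043] F [-0.3 -0.1 -1. ] op 0.698
```

Emit:
arm_command(steps=[{"translation": [-0.3093, 0.0965, 0], "twist": [0, 0, 0], "fingers": -1}, {"translation": [-0.3093, 0.0965, 0], "twist": [0, 0, 0], "fingers": -1}, {"translation": [-0.3093, 0.0965, 0], "twist": [0, 0, 0], "fingers": -1}, {"translation": [-0.3093, 0.0965, 0], "twist": [0, 0, 0], "fingers": -1}, {"translation": [-0.3093, 0.0965, 0.02], "twist": [0, 0, 0], "fingers": -1}])

```text
time: 29.92
eef_pos: [0.5445, -0.1961, 0.1884]
tcp_rot: [0.709, 0.705, -0.0, -0.0]
contact_force: [0.1, 0.8, -1.6]
opening: 0.693
finger_force: 38.3
```

Emit:
arm_command(steps=[{"translation": [0, 0, 0], "twist": [0, 0, 0], "fingers": -1}, {"translation": [0, 0, 0], "twist": [0, 0, 0], "fingers": -1}, {"translation": [0, 0, 0], "twist": [0, 0, 0], "fingers": -1}])

```text
time: 30.3
eef_pos: [0.5443, -0.1914, 0.1902]
tcp_rot: [0.707, 0.708, 0.0, 0.0]
contact_force: [-0.3, 0.2, -1.0]
opening: 0.694
finger_force: 38.3
```

```bash
python3 - <<'E'
from meas import *
st,c=held('red',.026)
E
```

```text
held red offset in tool mm [-0.1  0.8  0. ] r 0.0306 tcp [ 0.5443 -0.1914  0.1902] rot [7.065e-01 7.077e-01 1.000e-04 2.000e-04] F [-0.3  0.2 -1. ] op 0.694
```

Emit:
arm_command(steps=[{"translation": [-0.002, 0.001, 0.01], "twist": [0, 0, 0], "fingers": -1}, {"translation": [-0.002, 0.001, 0.018], "twist": [0, 0, 0], "fingers": -1}, {"translation": [-0.002, 0.001, 0.022], "twist": [0, 0, 0], "fingers": -1}, {"translation": [-0.002, 0.001, 0.024], "twist": [0, 0, 0], "fingers": -1}, {"translation": [-0.002, 0.001, 0.024], "twist": [0, 0, 0], "fingers": -1}])

```text
time: 30.98
eef_pos: [0.545, -0.1942, 0.1718]
tcp_rot: [0.707, 0.707, -0.0, -0.0]
contact_force: [0.9, -0.2, -0.0]
opening: 0.693
finger_force: 38.3
```

Emit:
arm_command(steps=[{"translation": [0, 0, 0.003], "twist": [0, 0, 0], "fingers": -1}, {"translation": [0, 0, 0.005], "twist": [0, 0, 0], "fingers": -1}, {"translation": [0, 0, 0.005], "twist": [0, 0, 0], "fingers": -1}])

```text
time: 31.35
eef_pos: [0.5449, -0.1941, 0.168]
tcp_rot: [0.707, 0.707, -0.0, -0.0]
contact_force: [0.8, 0.0, -0.9]
opening: 0.693
finger_force: 38.3
```

Emit:
arm_command(steps=[{"translation": [0.001, 0, 0.001], "twist": [0, 0, 0], "fingers": -1}, {"translation": [0.001, 0, 0.002], "twist": [0, 0, 0], "fingers": -1}, {"translation": [0.001, 0, 0.003], "twist": [0, 0, 0], "fingers": -1}, {"translation": [0.001, 0, 0.004], "twist": [0, 0, 0], "fingers": -1}, {"translation": [0.001, 0, 0.004], "twist": [0, 0, 0], "fingers": -1}])

```text
time: 31.98
eef_pos: [0.545, -0.1934, 0.1651]
tcp_rot: [0.707, 0.707, -0.0, 0.0]
contact_force: [0.1, 0.4, -0.4]
opening: 0.697
finger_force: 38.3
```

Emit:
arm_command(steps=[{"translation": [0, 0, 0.001], "twist": [0, 0, 0], "fingers": -1}, {"translation": [0, 0, 0.002], "twist": [0, 0, 0], "fingers": -1}, {"translation": [0, 0, 0.002], "twist": [0, 0, 0], "fingers": -1}])

```text
time: 32.35
eef_pos: [0.5453, -0.1935, 0.165]
tcp_rot: [0.707, 0.707, 0.0, 0.0]
contact_force: [-2.4, 0.5, 4.9]
opening: 0.695
finger_force: 38.9
```

Home at 0.165. Release, rise and check.

Emit:
arm_command(steps=[{"translation": [0, 0, 0], "twist": [0, 0, 0], "fingers": 1}, {"translation": [0, 0, 0], "twist": [0, 0, 0], "fingers": 1}, {"translation": [0, 0, 0], "twist": [0, 0, 0], "fingers": 1}, {"translation": [0, 0, 0], "twist": [0, 0, 0], "fingers": 1}, {"translation": [0, 0, -0.04], "twist": [0, 0, 0], "fingers": 1}])

```text
time: 32.98
eef_pos: [0.5432, -0.1924, 0.1907]
tcp_rot: [0.707, 0.707, -0.001, -0.003]
contact_force: [1.0, -0.2, 0.5]
opening: 1.001
finger_force: 0.0
```

Emit:
arm_command(steps=[{"translation": [0, 0, -0.08], "twist": [0, 0, 0], "fingers": 1}, {"translation": [0, 0, -0.13], "twist": [0, 0, 0], "fingers": 1}, {"translation": [0, 0, -0.13], "twist": [0, 0, 0], "fingers": 1}, {"translation": [0, 0, -0.13], "twist": [0, 0, 0], "fingers": 1}])

```text
time: 33.48
eef_pos: [0.5446, -0.1931, 0.2899]
tcp_rot: [0.707, 0.707, -0.0, -0.001]
contact_force: [-0.9, 0.3, -0.8]
opening: 0.999
finger_force: 0.0
```

```bash
python3 - <<'E'
from meas import *
st,c=run('stack red',.191,[.545,-.193],'red',R=.05)
s=read_camera('side'); q=s['pixels'][160:360,300:533]; p=c['pixels'][120:360,180:460]
im=np.hstack([cv2.resize(p,(400,343)),cv2.resize(q,(400,343))]); cv2.imwrite('pics/p10.png',im[:,:,::-1])
E
```

```text
stack red centre [ 0.5461 -0.1939  0.0298] area 1896 tcp [ 0.5446 -0.1931  0.2899]
 tool-axes shift to it, units:  [-0.0011  0.002 ]  z to reach tcp .005: 0.3798
```

View pics/p10.png

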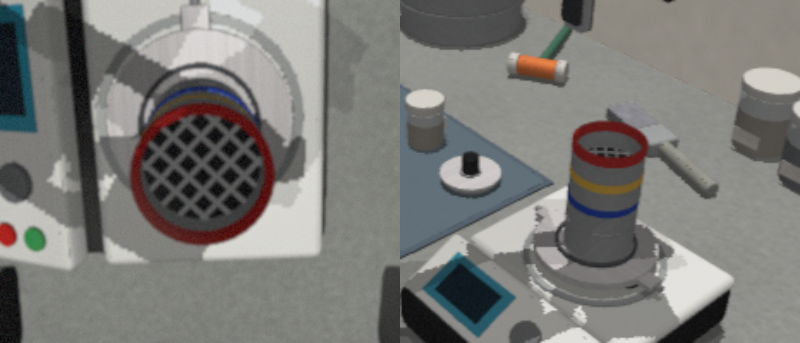

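The stack is straight and closed up, with the blue, yellow and red bands evenly spaced and the rim concentric. The smaller cover comes next.

Emit:
arm_command(steps=[{"translation": [0.4, 0.03, 0], "twist": [0, 0, 0], "fingers": 1}, {"translation": [0.4, 0.03, 0], "twist": [0, 0, 0], "fingers": 1}, {"translation": [0.4, 0.03, 0], "twist": [0, 0, 0], "fingers": 1}, {"translation": [0.4, 0.03, 0], "twist": [0, 0, 0], "fingers": 1}, {"translation": [0.4, 0.03, 0], "twist": [0, 0, 0], "fingers": 1}])

```text
time: 34.2
eef_pos: [0.5666, 0.1089, 0.2891]
tcp_rot: [0.707, 0.707, -0.001, -0.001]
contact_force: [-0.1, 0.2, 1.2]
opening: 1.006
finger_force: 0.0
```

Emit:
arm_command(steps=[{"translation": [0.32, 0.023, 0.16], "twist": [0, 0, 0], "fingers": 0.4}, {"translation": [0.32, 0.023, 0.16], "twist": [0, 0, 0], "fingers": 0.4}, {"translation": [0.32, 0.023, 0.16], "twist": [0, 0, 0], "fingers": 0.4}, {"translation": [0.32, 0.023, 0.16], "twist": [0, 0, 0], "fingers": 0.4}, {"translation": [0.32, 0.023, 0.16], "twist": [0, 0, 0], "fingers": 0.4}])

```text
time: 34.83
eef_pos: [0.582, 0.3486, 0.1658]
tcp_rot: [0.706, 0.708, -0.004, -0.002]
contact_force: [-0.1, 0.7, 0.3]
opening: 0.699
finger_force: 0.0
```

Emit:
arm_command(steps=[{"translation": [0, 0, 0], "twist": [0, 0, 0], "fingers": 0.4}, {"translation": [0, 0, 0], "twist": [0, 0, 0], "fingers": 0.4}, {"translation": [0, 0, 0], "twist": [0, 0, 0], "fingers": 0.4}])

```text
time: 35.2
eef_pos: [0.5857, 0.3453, 0.1726]
tcp_rot: [0.708, 0.706, 0.001, 0.001]
contact_force: [-0.1, -0.3, -0.8]
opening: 0.698
finger_force: 0.0
```

```bash
python3 - <<'E'
from meas import *
st=get_state(); c=read_camera('wrist'); save(c,'w11'); print(st['eef_pos'],st['tcp_rot'],st['opening'])
h=hsv(c)
for s in (25,30,35): print(s,ring(c,st,(h[:,:,1]<s)&near(c,st,[.584,.347,.015],.045),.015,.03))
print('knob',ring(c,st,(h[:,:,2]<45)&near(c,st,[.584,.347,.037],.02),.037,.01))
print(proj(c,[.584,.347,.015],st),proj(c,[.584,.347,.037],st),recognise(c,'cover_a')[:2])
E
```

```text
[0.58570625 0.34527142 0.17263939] [7.07789860e-01 7.06422265e-01 9.09394449e-04 5.20059866e-04] 0.6981942360457638
25 (array([0.58476532, 0.34684766, 0.03017714]), np.int32(4675))
30 (array([0.58486235, 0.34683336, 0.03039606]), np.int32(4782))
35 (array([0.58477477, 0.34689783, 0.03055685]), np.int32(4924))
knob (array([0.58461453, 0.34891308, 0.00995133]), np.int32(668))
[315.74827242 217.21070137] [315.52738009 224.1106321 ] [{'point': [218.7, 317.6], 'conf': 0.76}]
```

View pics/w11.png

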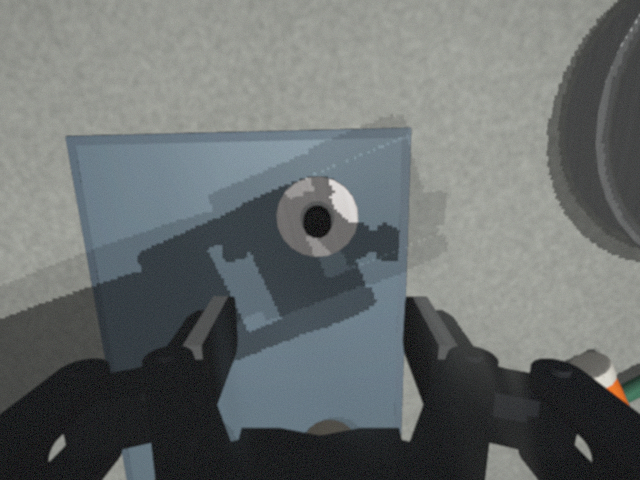

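The flange radius measures 30.2–30.6 mm, so this is the 60 mm cover. Its flange is centred at (317,217) and the knob at (317,221). I'll descend and grip the knob.

Emit:
arm_command(steps=[{"translation": [0.003, -0.0023, 0.08], "twist": [0, 0, 0], "fingers": 0.4}, {"translation": [0.003, -0.0023, 0.15], "twist": [0, 0, 0], "fingers": 0.4}, {"translation": [0.003, -0.0023, 0.19], "twist": [0, 0, 0], "fingers": 0.4}, {"translation": [0.003, -0.0023, 0.205], "twist": [0, 0, 0], "fingers": 0.4}, {"translation": [0.003, -0.0023, 0.205], "twist": [0, 0, 0], "fingers": 0.4}])

```text
time: 35.92
eef_pos: [0.5834, 0.3486, 0.0177]
tcp_rot: [0.707, 0.707, 0.0, 0.0]
contact_force: [-0.1, 0.0, 0.9]
opening: 0.695
finger_force: 0.0
```

Emit:
arm_command(steps=[{"translation": [0, 0, 0], "twist": [0, 0, 0], "fingers": -1}, {"translation": [0, 0, 0], "twist": [0, 0, 0], "fingers": -1}, {"translation": [0, 0, 0], "twist": [0, 0, 0], "fingers": -1}, {"translation": [0, 0, 0], "twist": [0, 0, 0], "fingers": -1}, {"translation": [0, 0, 0], "twist": [0, 0, 0], "fingers": -1}], grip_force=35)

```text
time: 36.55
eef_pos: [0.5843, 0.3494, 0.0195]
tcp_rot: [0.707, 0.707, 0.001, 0.001]
contact_force: [-0.7, -0.7, 5.7]
opening: 0.218
finger_force: 34.6
```

Emit:
arm_command(steps=[{"translation": [0, 0, 0], "twist": [0, 0, 0], "fingers": -1}, {"translation": [0, 0, 0], "twist": [0, 0, 0], "fingers": -1}])

```text
time: 36.8
eef_pos: [0.5843, 0.3494, 0.0195]
tcp_rot: [0.707, 0.707, 0.001, 0.001]
contact_force: [-1.7, 0.2, 5.7]
opening: 0.218
finger_force: 34.6
```

Emit:
arm_command(steps=[{"translation": [0, 0, -0.04], "twist": [0, 0, 0], "fingers": -1}, {"translation": [0, 0, -0.12], "twist": [0, 0, 0], "fingers": -1}, {"translation": [0, 0, -0.2], "twist": [0, 0, 0], "fingers": -1}, {"translation": [0, 0, -0.28], "twist": [0, 0, 0], "fingers": -1}, {"translation": [0, 0, -0.33], "twist": [0, 0, 0], "fingers": -1}])

```text
time: 37.42
eef_pos: [0.5836, 0.3492, 0.2689]
tcp_rot: [0.707, 0.707, 0.002, 0.001]
contact_force: [-0.2, 0.1, -1.6]
opening: 0.216
finger_force: 34.5
```

```bash
python3 - <<'E'
from meas import *
st=get_state(); c=read_camera('wrist'); save(c,'w12'); e=np.array(st['eef_pos']); print(e,st['tcp_rot'],st['opening'],st['contact_force'])
for zt in (0,-.005): print(zt,[proj(c,e+[dx,dy,zt],st).round(0) for dx,dy in [(0,0),(.03,0),(-.03,0),(0,.03),(0,-.03)]])
E
```

```text
[0.5835945  0.349189   0.26887966] [0.70705173 0.70715824 0.00208134 0.00086165] 0.2160378904047987 [-0.19556961  0.10452456 -1.58700126]
0 [array([317., 313.]), array([399., 313.]), array([236., 313.]), array([317., 234.]), array([318., 384.])]
-0.005 [array([317., 307.]), array([396., 307.]), array([238., 307.]), array([317., 230.]), array([318., 376.])]
```

View pics/w12.png

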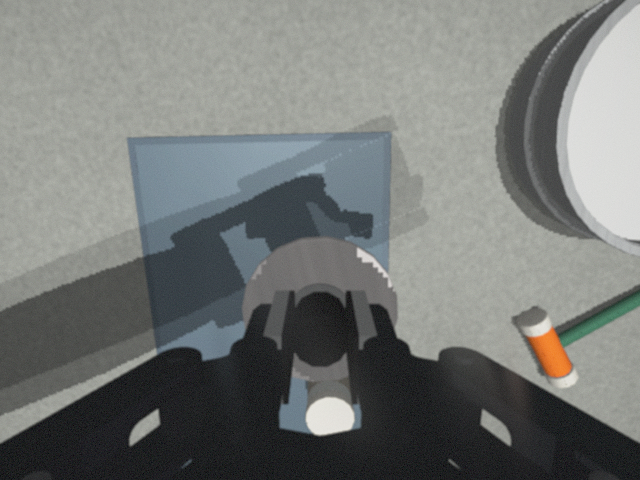

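The cover hangs level. Its flange spans columns 243–398 with its top at row 237, so it sits about 2 mm toward −y of the TCP, which I'll compensate for. On to the stack.

Emit:
arm_command(steps=[{"translation": [-0.4, -0.029, 0], "twist": [0, 0, 0], "fingers": -1}, {"translation": [-0.4, -0.029, 0], "twist": [0, 0, 0], "fingers": -1}, {"translation": [-0.4, -0.029, 0], "twist": [0, 0, 0], "fingers": -1}, {"translation": [-0.4, -0.029, 0], "twist": [0, 0, 0], "fingers": -1}, {"translation": [-0.4, -0.029, 0], "twist": [0, 0, 0], "fingers": -1}])

```text
time: 38.1
eef_pos: [0.5604, 0.0467, 0.2638]
tcp_rot: [0.707, 0.707, -0.0, -0.0]
contact_force: [0.6, -0.4, -1.1]
opening: 0.22
finger_force: 34.5
```

Emit:
arm_command(steps=[{"translation": [-0.3207, -0.0225, 0], "twist": [0, 0, 0], "fingers": -1}, {"translation": [-0.3207, -0.0225, 0], "twist": [0, 0, 0], "fingers": -1}, {"translation": [-0.3207, -0.0225, 0], "twist": [0, 0, 0], "fingers": -1}, {"translation": [-0.3207, -0.0225, 0], "twist": [0, 0, 0], "fingers": -1}, {"translation": [-0.3207, -0.0225, 0.02], "twist": [0, 0, 0], "fingers": -1}])

```text
time: 38.72
eef_pos: [0.5442, -0.1954, 0.25]
tcp_rot: [0.709, 0.705, -0.0, 0.001]
contact_force: [-0.5, 1.0, -0.8]
opening: 0.216
finger_force: 34.5
```

Emit:
arm_command(steps=[{"translation": [0, 0, 0], "twist": [0, 0, 0], "fingers": -1}, {"translation": [0, 0, 0], "twist": [0, 0, 0], "fingers": -1}, {"translation": [0, 0, 0], "twist": [0, 0, 0], "fingers": -1}, {"translation": [0, 0, 0], "twist": [0, 0, 0], "fingers": -1}])

```text
time: 39.22
eef_pos: [0.5448, -0.1909, 0.2504]
tcp_rot: [0.707, 0.708, 0.0, 0.0]
contact_force: [0.4, -0.3, -1.0]
opening: 0.217
finger_force: 34.5
```

Emit:
arm_command(steps=[{"translation": [-0.0013, 0, 0.02], "twist": [0, 0, 0], "fingers": -1}, {"translation": [-0.0013, 0, 0.04], "twist": [0, 0, 0], "fingers": -1}, {"translation": [-0.0013, 0, 0.05], "twist": [0, 0, 0], "fingers": -1}, {"translation": [-0.0013, 0, 0.053], "twist": [0, 0, 0], "fingers": -1}, {"translation": [-0.0013, 0, 0.053], "twist": [0, 0, 0], "fingers": -1}])

```text
time: 39.85
eef_pos: [0.5445, -0.1927, 0.2101]
tcp_rot: [0.707, 0.707, -0.0, -0.0]
contact_force: [0.0, -0.4, -0.8]
opening: 0.218
finger_force: 34.5
```

Emit:
arm_command(steps=[{"translation": [0, 0, 0.002], "twist": [0, 0, 0], "fingers": -1}, {"translation": [0, 0, 0.004], "twist": [0, 0, 0], "fingers": -1}, {"translation": [0, 0, 0.006], "twist": [0, 0, 0], "fingers": -1}, {"translation": [0, 0, 0.006], "twist": [0, 0, 0], "fingers": -1}])

```text
time: 40.35
eef_pos: [0.5443, -0.1926, 0.2055]
tcp_rot: [0.707, 0.707, -0.0, -0.0]
contact_force: [0.1, 0.2, -0.8]
opening: 0.217
finger_force: 34.5
```

Emit:
arm_command(steps=[{"translation": [0.0005, 0, 0.002], "twist": [0, 0, 0], "fingers": -1}, {"translation": [0.0005, 0, 0.004], "twist": [0, 0, 0], "fingers": -1}, {"translation": [0.0005, 0, 0.006], "twist": [0, 0, 0], "fingers": -1}, {"translation": [0.0005, 0, 0.006], "twist": [0, 0, 0], "fingers": -1}])

```text
time: 40.85
eef_pos: [0.5443, -0.1922, 0.2009]
tcp_rot: [0.707, 0.707, -0.0, -0.0]
contact_force: [0.4, 1.1, -0.6]
opening: 0.214
finger_force: 34.5
```

Emit:
arm_command(steps=[{"translation": [0, 0, 0.001], "twist": [0, 0, 0], "fingers": -1}, {"translation": [0, 0, 0.002], "twist": [0, 0, 0], "fingers": -1}, {"translation": [0, 0, 0.002], "twist": [0, 0, 0], "fingers": -1}])

```text
time: 41.22
eef_pos: [0.5444, -0.1923, 0.1996]
tcp_rot: [0.707, 0.707, -0.0, -0.0]
contact_force: [-0.7, -0.0, -0.5]
opening: 0.218
finger_force: 34.5
```

Emit:
arm_command(steps=[{"translation": [0, 0, 0.001], "twist": [0, 0, 0], "fingers": -1}, {"translation": [0, 0, 0.002], "twist": [0, 0, 0], "fingers": -1}, {"translation": [0, 0, 0.002], "twist": [0, 0, 0], "fingers": -1}])

```text
time: 41.6
eef_pos: [0.5447, -0.1925, 0.1994]
tcp_rot: [0.707, 0.707, 0.0, 0.0]
contact_force: [-2.2, 0.5, 5.1]
opening: 0.213
finger_force: 35.1
```

Home at the predicted 0.1995. Release and rise.

Emit:
arm_command(steps=[{"translation": [0, 0, 0], "twist": [0, 0, 0], "fingers": 0.2}, {"translation": [0, 0, 0], "twist": [0, 0, 0], "fingers": 0.2}, {"translation": [0, 0, 0], "twist": [0, 0, 0], "fingers": 0.2}, {"translation": [0, 0, -0.005], "twist": [0, 0, 0], "fingers": 0.2}, {"translation": [0, 0, -0.03], "twist": [0, 0, 0], "fingers": 0.2}])

```text
time: 42.22
eef_pos: [0.5437, -0.1918, 0.2199]
tcp_rot: [0.707, 0.707, -0.0, -0.002]
contact_force: [0.0, 0.0, -0.7]
opening: 0.599
finger_force: 0.0
```

Emit:
arm_command(steps=[{"translation": [0, 0, -0.08], "twist": [0, 0, 0], "fingers": 0.5}, {"translation": [0, 0, -0.14], "twist": [0, 0, 0], "fingers": 0.5}, {"translation": [0, 0, -0.14], "twist": [0, 0, 0], "fingers": 0.5}, {"translation": [0, 0, -0.14], "twist": [0, 0, 0], "fingers": 0.5}])

```text
time: 42.72
eef_pos: [0.5443, -0.1922, 0.3261]
tcp_rot: [0.707, 0.707, 0.0, 0.0]
contact_force: [-0.2, -0.5, -0.5]
opening: 0.746
finger_force: 0.0
```

```bash
python3 - <<'E'
from meas import *
c=read_camera('wrist'); s=read_camera('side'); q=s['pixels'][130:330,240:473]; p=c['pixels'][120:360,180:460]
im=np.hstack([cv2.resize(p,(400,343)),cv2.resize(q,(400,343),interpolation=cv2.INTER_CUBIC)]); cv2.imwrite('pics/p13.png',im[:,:,::-1])
for d in recognise(s,'jar_a')[:2]: print(d,back(s,d['point'],.06).round(3))
E
```

```text
{'point': [228.3, 312.3], 'conf': 0.77} [0.57  0.116 0.06 ]
{'point': [245.3, 268.4], 'conf': 0.57} [0.466 0.115 0.06 ]
```

View pics/p13.png

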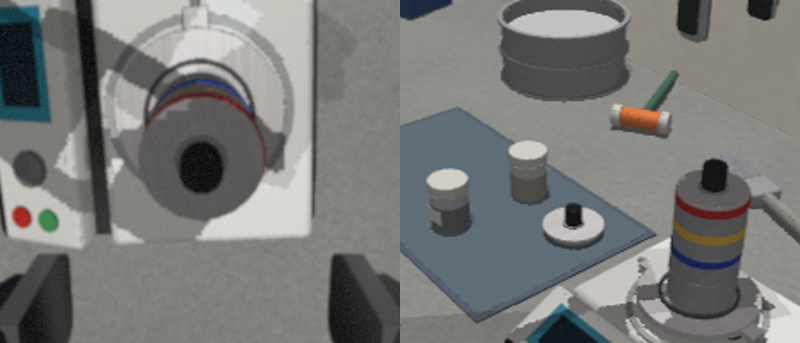

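The cover sits flat on the red rim with the bands evenly spaced. Both jars are upright where they started, and the gripper is clear, so I'm handing it in.

```bash
python3 -c "from plant import sign_off; print(sign_off())"
```

```text
the job is handed in; nothing more can be done
None
```

The sieve stack is built on the shaker and handed in at about 43 s: pan in the ring, then the fine, medium and coarse sieves, and the 60 mm cover on top. Every part came to rest at its expected height, everything is released, and both jars are upright where they stood.

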